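# Load a bead skewer and lay it in the painting cradle

### The arm

A 7-joint arm with a two-finger parallel gripper is mounted at the origin on the work surface. World frame = base frame: x ahead of the robot, y to its left, z up, the work surface at z = 0. Lengths are in m, angles in rad, forces in N, time in s.
With the tool pointing down it reaches from about 0.425 to 0.875 m from the base axis. Payload 4.7 kg.
Tool frame: the origin (TCP) lies midway between the tips of the shut fingers; the grasp point (between the pads) lies 19 mm behind it; z points along the fingers, y is the direction in which the jaws open and shut (so a half turn about z gives the same grasp; the last joint's range is limited). The gripper opens to 85 mm and grips with 20 to 120 N. Pads are 22 mm wide; open, the fingers measure 114 mm over their backs; the gripper's body (76 mm by 85 mm) begins 54 mm behind the grasp point. The pads swing forward as they close: fully open they stand 13 mm farther back than shut.
Start: joints at [0.014, 0.321, -0.07, 1.45, 0.023, 1.371, -0.057], TCP at [0.65, -0, 0.231] pointing down, gripper open.
Joint ranges: [-2.86, 2.86], [-0.3, 2.09], [-1.38, 1.24], [0.06, 2.45], [-1.56, 4.7], [0.09, 2.05], [-2.69, 2.69]. Speed limits (rad/s): [2.57, 2.57, 3.14, 3.14, 3.14, 3.14, 3.14].

### API

Orientations are given as a unit quaternion [w, x, y, z].
In Python, from station import arm gives the robot as it stands.
- The arm moves only by the tool move_arm, never from a script. Its argument "commands" is a list that holds one entry, the list of rows, each a list of 7 numbers: the shift along the tool's x, y, z in m, then the turn, a rotation vector about the tool's x, y, z in rad, then the opening, from 0 (shut) to 1 (fully open). A call has exactly 5 rows; each row is the pose to reach, as a shift and turn from the pose measured when the call began, along the tool's axes at that moment; what a row does not reach only later rows make up. A row lasts 1/10 s, in which the tool goes at most 50 mm and 8.59 degrees, less where a joint would pass 70% of its speed; a pose out of reach is approached as far as the arm can. A call with a gripper value outside its range is refused whole. The fingers move at their own pace and stop on an object; "newtons" is the grip in N (left out, the last holds). Time passes only in rows, so rows that repeat a pose let the fingers close, or fill a call up. It gives the time, the measured TCP pose, the force and the opening at its end, in the units of the state.
- arm.read_state(): the state, without advancing time (a new reading comes with each control period).
- arm.capture(name): name is "scene" or "side" or "wrist"; returns a dict with "pixels" (384x512x3 uint8, red, green, blue), "range_z" (384x512 float32, m along the optical axis (not along the pixel's ray), 0 where there is no reading), "K" (3x3 intrinsics, pixels), "extrinsics" (4x4, takes a point from world to camera coordinates). Camera axes: x right, y up, looking along -z (the intrinsics and any distortion apply to the point x, -y, -z); pixel columns grow to the right and rows downward; lengths in m; the calibration is good to about 2 mm. The wrist camera is an equidistant fisheye: a pixel r from the principal point sees the ray r / f radians off the axis. A picture is of the moment at which its call begins.
- arm.finish_job(): hands the job in, once; it reports no verdict.
The state is a dict: "t": time; "qpos": joint angles; "joint_vel": joint speeds; "joint_efforts": joint torques, N m; "position": TCP position; "orientation": TCP orientation; "force": force on the tool from outside, world axes, zero at the start; "torque": the same for the moment, N m; "gripper_width": opening from 0.0 (shut) to 1.0 (fully open).
Only numpy, scipy, OpenCV 4.12 (cv2) and the standard library are available. Lean on these libraries where they do the work, as an engineer would, in place of code of your own. Each camera call takes 0.05 s, during which the arm holds its last target.

### The job

Take the bead skewer by its handle and thread it from the open end of the trough through all three wooden beads, then push gently on past the light drag of the spring clips until you feel the collar press the whole row firmly against the end stop, with every bead now between clips and collar. Lift the three beads out together on the skewer, lay it softly in the two notches of the painting cradle ready for gilding, and let go. Do not force the beads, and leave the glue bottle, paint jar and foam block where they stand.

Things in the scene. Friction and masses are not known exactly. Their poses are not given: they have to be found in the camera images.
- skewer_grip (a point): Middle of the skewer's dark wooden handle, on the axis: hold it here. Handle 16 x 16 mm in section, 100 mm long, from 50 mm behind this point to 50 mm ahead. x runs along the skewer to its tip. The skewer is rigid, straight, 275 mm long, about 90 g. At the start it lies level in its rest, axis 48 mm above the bench, the handle sticking out free toward the robot.
- skewer_collar (a point): Centre of the front face of the skewer's collar, a 22 mm disc 5 mm thick, 85 mm ahead of skewer_grip; axes alike (x to the tip). Behind it 30 mm of bare 7 mm steel neck up to the handle; ahead of it the 7 mm steel shaft. The beads seat against this face: three of them take up 72 mm of shaft.
- skewer_clip (a point): Point on the axis 80 mm ahead of the collar face, where two bowed spring wires, one either side (along y), are widest: 6.8 mm from the axis. They press in by up to 3.4 mm, 0.4 N/mm each. From the tip side (97 mm ahead) they rise gently; toward the collar they drop steeply to 76 mm, so beads that have passed stay on. Sliding beads past takes about 1 to 5 N along the skewer.
- skewer_mid (a point): Point on the skewer's axis 46 mm ahead of the collar face, half-way between the two places (neck, 20 mm behind the collar face, and shaft, 112 mm ahead of it) that lie in the notches of rest and cradle; x to the tip.
- skewer_tip (a point): The skewer's pointed tip, on the axis, 140 mm ahead of the collar face; the last 12 mm taper from 7 mm to about 2 mm.
- bead1_c (a point): Centre of a plain wooden drum bead, on its hole axis at half length (x along the hole): 32 mm diameter, 24 mm long, 10 mm hole right through, about 18 g, flat ends. It is nearest the open end of the trough. The three alike beads lie loose in a row, a few mm apart, and slide along the trough.
- bead2_c (a point): Centre of the middle bead, like bead1.
- bead3_c (a point): Centre of the third bead, nearest the end stop, like bead1.
- trough: Fixed wooden V-trough, 150 mm long, 75 mm wide, walls 33 mm high, holding the bead row. Origin under it on the bench; x along the row away from the open end, which is 60 mm behind the origin; z up. The beads' hole axis is along x at y = 0, 36 mm up. A steel end stop is clamped on it, its face 30 to 62 mm ahead of the origin: it differs each time, is not reported and must be felt.
- trough_mouth (a point): Point on the beads' hole axis at the open end of the trough, 36 mm above the bench; x along the row into the trough. The skewer comes in here. The end stop beyond the row is two steel prongs 20 mm apart, 46 mm high, open between and above, so the skewer's tip and clips pass through and lift out upwards. The bead edges chip if pressed on it with over 12 N.
- rest: Fixed low wooden rest on which the skewer lies at the start: 170 x 70 mm base, two 10 mm thick V-notched uprights 66 mm either side of the origin along x, about 60 mm high; x points toward the skewer's tip. Origin under it on the bench.
- cradle: Fixed painting cradle: 180 x 85 mm wooden base, two 10 mm thick V-notched uprights 66 mm either side of the origin along x, 90 mm high. Origin under it on the bench. A skewer seated in both notches lies along x (either way round), axis 75 mm above the bench, skewer_mid over the origin. The notches flare to 38 mm wide, 14 mm above the seated axis.
- glue: Orange glue bottle with black cap, 54 mm diameter, 150 mm high; bystander. Origin under its foot.
- paintjar: Jar of gold paint, 60 mm diameter, 70 mm high; bystander. Origin under its foot.
- foam: White foam block 70 x 50 x 45 mm; bystander. Origin at its underside.
Things that resemble listed ones, but are neither listed nor needed, are in the scene too. Leave any yellow look-alike of the trough alone.

How it is judged:
On the way, in this order (a step that is already met when the one before it is completed fails the run):
1. all three beads, still lying in the trough, are on the skewer past the clips, pressed together between the collar and the end stop (over 3 N) (x of bead1_c in the frame of skewer_collar between 0.008 and 0.015 m and y of bead1_c in the frame of skewer_collar between -0.004 and 0.004 m and z of bead1_c in the frame of skewer_collar between -0.004 and 0.004 m and x of bead2_c in the frame of skewer_collar between 0.032 and 0.039 m and y of bead2_c in the frame of skewer_collar between -0.004 and 0.004 m and z of bead2_c in the frame of skewer_collar between -0.004 and 0.004 m and x of bead3_c in the frame of skewer_collar between 0.056 and 0.063 m and y of bead3_c in the frame of skewer_collar between -0.004 and 0.004 m and z of bead3_c in the frame of skewer_collar between -0.004 and 0.004 m and z of bead1_c in the frame of trough between 0.03 and 0.042 m and y of bead1_c in the frame of trough between -0.006 and 0.006 m and z of bead2_c in the frame of trough between 0.03 and 0.042 m and y of bead2_c in the frame of trough between -0.006 and 0.006 m and z of bead3_c in the frame of trough between 0.03 and 0.042 m and y of bead3_c in the frame of trough between -0.006 and 0.006 m and contact force between bead3 and stop above 3 N), for 0.05 s.
2. the three beads are lifted clear of the trough together on the skewer (x of bead1_c in the frame of skewer_collar between 0.008 and 0.0175 m and y of bead1_c in the frame of skewer_collar between -0.004 and 0.004 m and z of bead1_c in the frame of skewer_collar between -0.004 and 0.004 m and x of bead2_c in the frame of skewer_collar between 0.032 and 0.0415 m and y of bead2_c in the frame of skewer_collar between -0.004 and 0.004 m and z of bead2_c in the frame of skewer_collar between -0.004 and 0.004 m and x of bead3_c in the frame of skewer_collar between 0.056 and 0.0655 m and y of bead3_c in the frame of skewer_collar between -0.004 and 0.004 m and z of bead3_c in the frame of skewer_collar between -0.004 and 0.004 m and z of each of bead1_c, bead2_c, bead3_c in the frame of trough above 0.08 m), for 0.2 s.
At the end, for the whole second after the job is handed in: The skewer lies at rest in both notches of the cradle (mid point within 9 mm along, 4 mm across and 4 mm in height of seated, parallel within 0.05 rad), with all three beads on it between the collar and the clips (each within -4/+5.5 mm of its packed place along the shaft) (x of bead1_c in the frame of skewer_collar between 0.008 and 0.0175 m and y of bead1_c in the frame of skewer_collar between -0.004 and 0.004 m and z of bead1_c in the frame of skewer_collar between -0.004 and 0.004 m and x of bead2_c in the frame of skewer_collar between 0.032 and 0.0415 m and y of bead2_c in the frame of skewer_collar between -0.004 and 0.004 m and z of bead2_c in the frame of skewer_collar between -0.004 and 0.004 m and x of bead3_c in the frame of skewer_collar between 0.056 and 0.0655 m and y of bead3_c in the frame of skewer_collar between -0.004 and 0.004 m and z of bead3_c in the frame of skewer_collar between -0.004 and 0.004 m and x of skewer_mid in the frame of cradle between -0.009 and 0.009 m and y of skewer_mid in the frame of cradle between -0.004 and 0.004 m and z of skewer_mid in the frame of cradle between 0.071 and 0.079 m and angle between the x axis of skewer_mid and the x axis of cradle, either way round below 0.05 rad and linear speed of each of skewer, bead1, bead2, bead3 below 0.02 m/s); the robot touches nothing.
It fails at once if the beads are forced: more than 13 N between a bead and the end stop (contact force between any of bead1, bead2, bead3 and stop above 13 N).
It fails at once if the skewer's collar, shaft or tip presses on a bead with more than 20 N (contact force between any of skewer_c1, skewer_c2, skewer_c3 and bead1 above 20 N or contact force between any of skewer_c1, skewer_c2, skewer_c3 and bead2 above 20 N or contact force between any of skewer_c1, skewer_c2, skewer_c3 and bead3 above 20 N).
It fails at once if the skewer is dropped or pressed hard into the cradle: more than 20 N between them (contact force between skewer and cradle above 20 N).
It fails at once if a bystander (glue bottle, paint jar, foam block) is moved more than 15 mm (distance of any of glue, paintjar, foam from where it was at the start of the episode above 0.015 m).
It also fails if it takes over 58 s, if anything falls off the work surface, if the arm or the gripper's body presses on something with over 40 N, if the wrist force passes 120 N, or if a joint passes its speed limit or range.

## Working session

There is one attempt and no reset: what is moved stays moved. The work goes in short steps, Python scripts to look and compute and a tool call to move; the robot and the scene stay as the last step left them, time stands still between calls to the robot, and variables do not carry over. Pictures are saved under pics/ and viewed, and the job is handed in when it is done.

Besides the shell and the picture viewer there is one more tool, called after "Emit:" as name(argument=value, ...), one argument or row to a line, values as JSON. move_arm: Moves the arm, as the interface text tells. Its arguments: {"type":"object","properties":{"commands":{"type":"array"},"newtons":{"type":"number"}},"required":["commands"]}

```bash
ls; mkdir -p pics
cat > h.py <<'E'
import numpy as np, cv2
from station import arm
def save(name,tag):
    c=arm.capture(name); cv2.imwrite(f'pics/{tag}.png',c['pixels'][:,:,::-1]); np.savez(f'pics/{tag}.npz',**c); return c
def cloud(c):
    K=c['K'];z=c['range_z'];v,u=np.mgrid[0:z.shape[0],0:z.shape[1]]
    X=(u-K[0,2])/K[0,0]*z;Y=(v-K[1,2])/K[1,1]*z
    P=np.stack([X,-Y,-z,np.ones_like(z)],-1)
    W=P@np.linalg.inv(c['extrinsics']).T
    W=W[...,:3]; W[z==0]=np.nan
    return W
E
python3 - <<'E'
from h import *
for n in['scene','side','wrist']:
    c=save(n,n+'0');print(n,{k:getattr(v,'shape',v) for k,v in c.items()},c['K'],c['extrinsics'].round(3))
print(arm.read_state())
E
```

```text
pics
scene {'pixels': (384, 512, 3), 'range_z': (384, 512), 'K': (3, 3), 'extrinsics': (4, 4)} [[415.35025223   0.         246.87162186]
 [  0.         415.35025223 192.22562274]
 [  0.           0.           1.        ]] [[ 0.436  0.9    0.006 -0.214]
 [-0.768  0.369  0.524  0.345]
 [ 0.469 -0.233  0.852 -1.471]
 [ 0.     0.     0.     1.   ]]
side {'pixels': (384, 512, 3), 'range_z': (384, 512), 'K': (3, 3), 'extrinsics': (4, 4)} [[472.83744687   0.         255.08105264]
 [  0.         472.83744687 187.59773753]
 [  0.           0.           1.        ]] [[-0.772 -0.635  0.019  0.402]
 [ 0.47  -0.55   0.691 -0.291]
 [-0.428  0.542  0.723 -1.052]
 [ 0.     0.     0.     1.   ]]
wrist {'pixels': (384, 512, 3), 'range_z': (384, 512), 'K': (3, 3), 'extrinsics': (4, 4)} [[297.31863964   0.         257.60035264]
 [  0.         297.31863964 190.20308698]
 [  0.           0.           1.        ]] [[ 1.    -0.    -0.002 -0.649]
 [-0.     0.96  -0.281  0.036]
 [ 0.002  0.281  0.96  -0.379]
 [ 0.     0.     0.     1.   ]]
{'t': 0.15, 'qpos': array([ 0.0140833 ,  0.32168024, -0.07003887,  1.45136613,  0.02260046,
        1.37079006, -0.05694381]), 'joint_vel': array([ 0.00137036, -0.00286779, -0.00021626, -0.00466351, -0.00017351,
       -0.00158645, -0.00025669]), 'joint_efforts': array([ 4.86840745e-04, -4.94090402e+01, -3.82246608e-01, -3.14684451e+01,
        1.31496685e-02,  8.20941757e-03, -6.77807677e-07]), 'position': array([ 6.49610680e-01, -6.29979122e-05,  2.30470901e-01]), 'orientation': array([-4.79413129e-04,  7.07123148e-01,  7.07090038e-01, -5.49377860e-04]), 'force': array([-0.0816666 , -0.56611983, -0.06844731]), 'torque': array([ 0.01326125,  0.00264615, -0.01113445]), 'gripper_width': 1.002513948618472}
```

View pics/scene0.png

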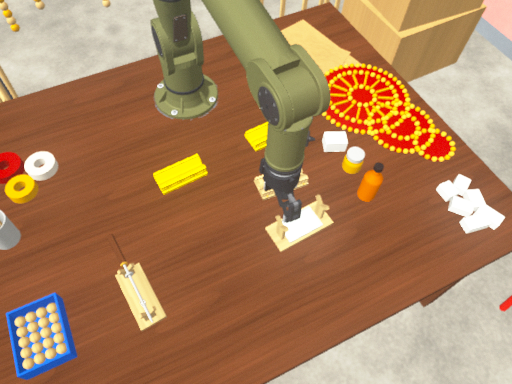

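View pics/side0.png

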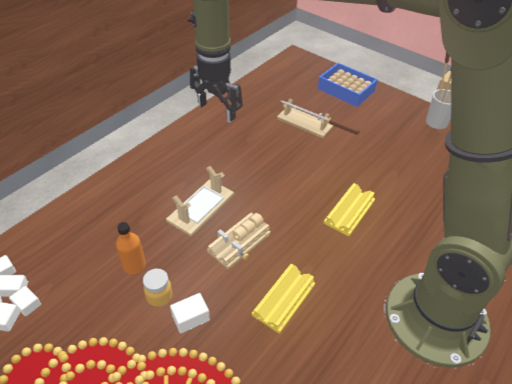

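View pics/wrist0.png

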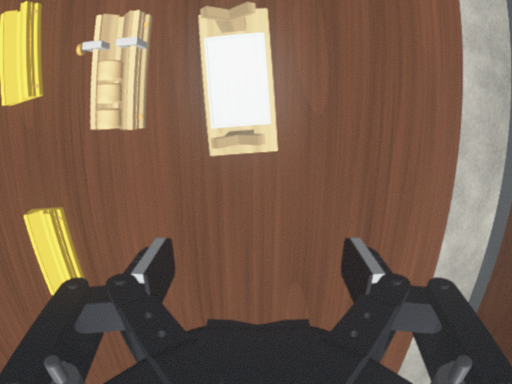

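```bash
cat > td.py <<'E'
from h import *
def td(tags,x0,x1,y0,y1,res=0.001,zmax=0.2,zmin=-0.01):
    # image: rows = x decreasing downward (x up), cols = -y right
    H=int((x1-x0)/res);W=int((y1-y0)/res)
    im=np.zeros((H,W,3),np.uint8);zz=np.full((H,W),-1.)
    for t in tags:
        c=dict(np.load(f'pics/{t}.npz'));Wd=cloud(c)
        p=Wd.reshape(-1,3);col=c['pixels'].reshape(-1,3)
        m=(p[:,0]>x0)&(p[:,0]<x1)&(p[:,1]>y0)&(p[:,1]<y1)&(p[:,2]<zmax)&(p[:,2]>zmin)
        p=p[m];col=col[m];o=np.argsort(p[:,2]);p=p[o];col=col[o]
        r=((x1-p[:,0])/res).astype(int).clip(0,H-1);q=((y1-p[:,1])/res).astype(int).clip(0,W-1)
        for dr in(0,1):
            for dc in(0,1):
                R=(r+dr).clip(0,H-1);Q=(q+dc).clip(0,W-1)
                up=p[:,2]>zz[R,Q]
                im[R[up],Q[up]]=col[up];zz[R[up],Q[up]]=p[up,2]
    return im,zz
E
python3 - <<'E'
from td import *
im,z=td(['scene0'],0.2,1.1,-0.6,0.6,0.002);cv2.imwrite('pics/tds.png',im[:,:,::-1])
im,z=td(['side0'],0.2,1.1,-0.6,0.6,0.002);cv2.imwrite('pics/tdd.png',im[:,:,::-1])
E
```

```text
(no output)
```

View pics/tds.png

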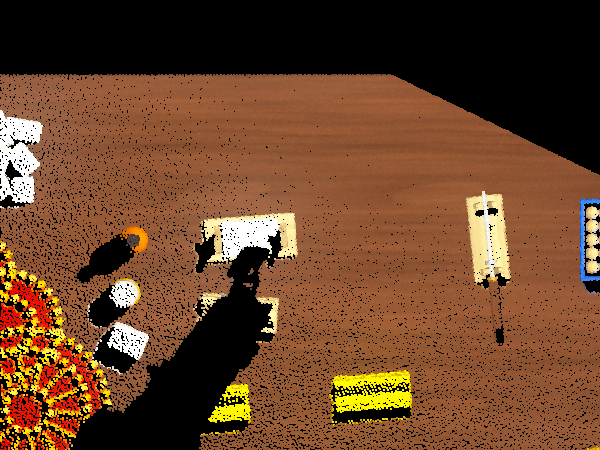

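View pics/tdd.png

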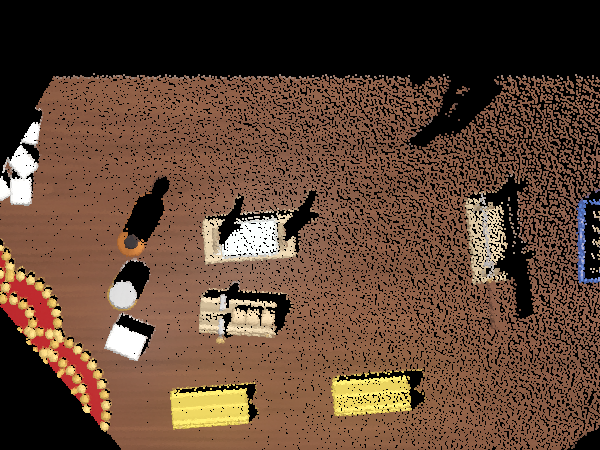

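```bash
cat >> h.py <<'E'
def wcloud(c):
    K=c['K'];z=c['range_z'];v,u=np.mgrid[0:z.shape[0],0:z.shape[1]]
    a=(u-K[0,2])/K[0,0];b=(v-K[1,2])/K[1,1];th=np.hypot(a,b);s=np.where(th>1e-9,np.tan(th)/np.maximum(th,1e-9),1)
    P=np.stack([a*s*z,-b*s*z,-z,np.ones_like(z)],-1)
    W=(P@np.linalg.inv(c['extrinsics']).T)[...,:3]; W[z==0]=np.nan
    W[th>1.4]=np.nan
    return W
def cl(t):
    c=dict(np.load(f'pics/{t}.npz')); return c,(wcloud if t.startswith('wrist') else cloud)(c)
E
sed -i "s/c=dict(np.load(f'pics\/{t}.npz'));Wd=cloud(c)/c,Wd=cl(t)/" td.py
python3 - <<'E'
from td import *
for t in ['scene0','side0','wrist0']:
    c,W=cl(t);p=W.reshape(-1,3)
    m=(p[:,0]>.5)&(p[:,0]<.8)&(p[:,1]>-.1)&(p[:,1]<.0)&(abs(p[:,2])<.03)
    print(t,'bench z',np.median(p[m,2]))
    # beads: points z>.038 in trough box
    m=(p[:,0]>.42)&(p[:,0]<.53)&(p[:,1]>.02)&(p[:,1]<.13)&(p[:,2]>.046)&(p[:,2]<.06);q=p[m]
    if len(q): print(' bead',len(q),np.median(q,0),q.min(0),q.max(0))
    m=(p[:,0]>.42)&(p[:,0]<.8)&(p[:,1]>-.45)&(p[:,1]<-.33)&(p[:,2]>.04)&(p[:,2]<.075);q=p[m]
    if len(q): print(' skew',len(q),q.min(0),q.max(0))
A=[]
for t,b in [('side0',(.4,.75,-.48,-.3)),('scene0',(.4,.75,-.48,-.3)),('wrist0',(.4,.75,0,.24)),('side0',(.4,.75,0,.24))]:
    im,z=td([t],*b,res=.0015 if b[2]<0 else .0015,zmax=.12);A.append(im)
h=max(a.shape[0] for a in A);A=[np.pad(a,((0,h-a.shape[0]),(0,10),(0,0))) for a in A]
a=np.hstack(A);print(a.shape);cv2.imwrite('pics/td1.png',a[:,:,::-1])
E
```

```text
scene0 bench z -0.0003807363783301376
 bead 28 [0.46966302 0.05529275 0.04940062] [0.45820906 0.04983695 0.0461639 ] [0.48076298 0.06235365 0.0541975 ]
 skew 621 [ 0.44482566 -0.4051354   0.04002395] [ 0.71734086 -0.34634401  0.06120727]
side0 bench z 0.0008880994168558587
 bead 221 [0.46474075 0.09500718 0.0506753 ] [0.45115479 0.05294348 0.0461645 ] [0.48234893 0.12987145 0.05541857]
 skew 418 [ 0.44278607 -0.40231835  0.04008359] [ 0.7134604  -0.3463231   0.06490837]
wrist0 bench z -0.00018168313037764117
 bead 933 [0.47072075 0.09317581 0.05014412] [0.45353503 0.05292155 0.04601654] [0.4840724  0.12995685 0.05361799]
(233, 600, 3)
```

View pics/td1.png

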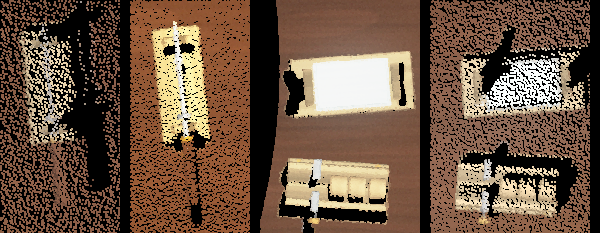

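Run:
```python
from td import *
for t in ['scene0','side0']:
    c,W=cl(t);p=W.reshape(-1,3)
    m=(p[:,0]>.44)&(p[:,0]<.725)&(p[:,1]>-.45)&(p[:,1]<-.33)&(p[:,2]>.04)&(p[:,2]<.06);q=p[m]
    l=cv2.fitLine(q[:,:2].astype(np.float32),cv2.DIST_HUBER,0.002,.01,.01).ravel()
    for k in range(8):
        n=np.array([-l[1],l[0]]);d=(q[:,:2]-l[2:])@n
        s=q[abs(d)<.010];l=cv2.fitLine(s[:,:2].astype(np.float32),cv2.DIST_HUBER,0,.01,.01).ravel()
    yaw=np.arctan2(l[1],l[0]);yaw=(yaw+np.pi/2)%np.pi-np.pi/2
    ax=np.array([np.cos(yaw),np.sin(yaw)])
    a=(s[:,:2]-l[2:])@ax
    print(t,'yaw',yaw,'rear',l[2:]+ax*a.min(),'tip',l[2:]+ax*a.max(),'len',np.ptp(a))
    h=s[a<a.min()+.1];print(' handle z',np.percentile(h[:,2],[5,50,95]),'lat',np.percentile((h[:,:2]-l[2:])@n,[5,50,95]))
    print(' grip from tip', l[2:]+ax*(a.max()-.225))
```

```text
scene0 yaw 0.103942394 rear [ 0.44439828 -0.39475692] tip [ 0.71739727 -0.36627811] len 0.2744803973089646
 handle z [0.05106842 0.05491656 0.05843748] lat [-0.00720586 -0.00013428  0.00737709]
 grip from tip [ 0.49361162 -0.38962306]
side0 yaw 0.09250069 rear [ 0.44280754 -0.38905832] tip [ 0.71346418 -0.36395074] len 0.27181870023196925
 handle z [0.04449883 0.05412027 0.05866633] lat [-0.00873725  0.00083602  0.00623945]
 grip from tip [ 0.48942608 -0.38473373]
```

```bash
cat > mv.py <<'E'
from h import *
from scipy.spatial.transform import Rotation as R
def go(x,y,z,yaw,st=None):
    st=st or arm.read_state();q=st['orientation'];Rc=R.from_quat([*q[1:],q[0]])
    # tool x -> (cos yaw, sin yaw,0), z down
    c,s=np.cos(yaw),np.sin(yaw)
    Rt=R.from_matrix(np.array([[c,s,0],[s,-c,0],[0,0,-1]]))
    d=Rc.inv().apply(np.array([x,y,z])-st['position']);r=(Rc.inv()*Rt).as_rotvec()
    print('t',round(st['t'],2),'pos',st['position'].round(4),'yaw',round(np.arctan2(*Rc.as_matrix()[[1,0],0]),4),'F',st['force'].round(2),'w',round(st['gripper_width'],3),'q',st['qpos'].round(2))
    print('shift',d.round(4),'turn',r.round(4))
E
python3 -c "
from mv import *
go(.47,-.387,.13,.1)"
```

```text
t 0.15 pos [ 6.496e-01 -1.000e-04  2.305e-01] yaw 1.5707 F [-0.08 -0.57 -0.07] w 1.003 q [ 0.01  0.32 -0.07  1.45  0.02  1.37 -0.06]
shift [-0.3869 -0.1794  0.1008] turn [-1.1000e-03  1.2000e-03  1.4707e+00]
```

Emit:
move_arm(
  commands=[
    [[-0.04,-0.018,0.005,0,0,0.15,1],[-0.08,-0.036,0.01,0,0,0.3,1],[-0.12,-0.054,0.02,0,0,0.45,1],[-0.16,-0.072,0.03,0,0,0.6,1],[-0.2,-0.09,0.04,0,0,0.75,1]],
  ],
)

```text
t: 0.65
position: [0.5584, -0.2015, 0.1901]
orientation: [-0.0, 0.918, 0.396, -0.001]
force: [0.7, -0.7, -0.7]
gripper_width: 0.998
```

```bash
python3 -c "
from mv import *
go(.47,-.387,.13,.1)"
```

```text
t 0.65 pos [ 0.5584 -0.2015  0.1901] yaw 0.8147 F [ 0.71 -0.66 -0.7 ] w 0.998 q [ 0.19  0.22  0.13  1.66 -0.03  1.26 -0.43]
shift [-0.1956  0.063   0.0602] turn [-7.000e-04  1.400e-03  7.147e-01]
```

Emit:
move_arm(
  commands=[
    [[-0.04,0.013,0.012,0,0,0.15,1],[-0.08,0.026,0.024,0,0,0.3,1],[-0.12,0.039,0.036,0,0,0.45,1],[-0.16,0.052,0.048,0,0,0.6,1],[-0.196,0.063,0.06,0,0.001,0.715,1]],
  ],
)

```text
t: 1.15
position: [0.4683, -0.3892, 0.1297]
orientation: [-0.0, 0.999, 0.047, -0.0]
force: [1.0, -0.7, -0.3]
gripper_width: 1.002
```

```bash
python3 -c "
from mv import *
go(.47,-.387,.13,.1)
save('wrist','wrist1')
go(.47,-.387,.13,.1)
"
```

```text
t 1.15 pos [ 0.4683 -0.3892  0.1297] yaw 0.0933 F [ 1.01 -0.68 -0.32] w 1.002 q [ 0.38  0.31  0.33  1.69 -0.11  1.16 -0.75]
shift [ 0.0019 -0.002  -0.0003] turn [-0.0001  0.0009 -0.0067]
t 1.2 pos [ 0.4621 -0.3959  0.1276] yaw 0.0806 F [-3.89 -4.41 -0.78] w 0.998 q [ 0.38  0.31  0.33  1.7  -0.1   1.16 -0.75]
shift [ 0.0085 -0.0082 -0.0024] turn [ 0.0027  0.0067 -0.0194]
```

View pics/wrist1.png

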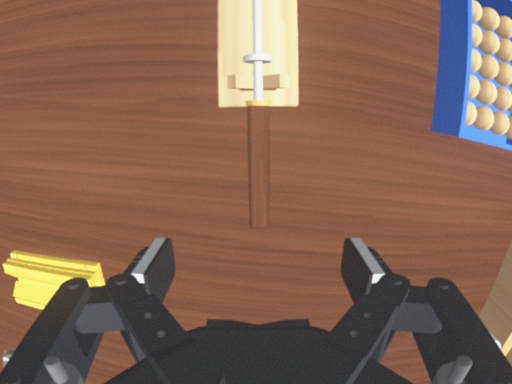

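Emit:
move_arm(
  commands=[
    [[0.008,-0.008,0,0,0,-0.019,1],[0.008,-0.008,0,0,0,-0.019,1],[0.008,-0.008,0,0,0,-0.019,1],[0.008,-0.008,0,0,0,-0.019,1],[0.008,-0.008,0,0,0,-0.019,1]],
  ],
)

```text
t: 1.7
position: [0.4703, -0.3864, 0.1279]
orientation: [0.002, 0.999, 0.051, -0.003]
force: [-1.0, 0.1, 0.7]
gripper_width: 1.002
```

```bash
cat > m1.py <<'E'
from mv import *
save('wrist','wrist2')
c,W=cl('wrist2');p=W.reshape(-1,3)
m=(p[:,0]>.40)&(p[:,0]<.725)&(p[:,1]>-.42)&(p[:,1]<-.35)&(p[:,2]>.04)&(p[:,2]<.06)
m2=(abs(p[:,0]-.6)<.1)&(abs(p[:,2])<.02);print('bench',np.nanmedian(p[m2,2]))
q=p[m]
l=cv2.fitLine(q[:,:2].astype(np.float32),cv2.DIST_HUBER,0,.01,.01).ravel()
for k in range(10):
    n=np.array([-l[1],l[0]]);d=(q[:,:2]-l[2:])@n
    s=q[abs(d)<.009];l=cv2.fitLine(s[:,:2].astype(np.float32),cv2.DIST_HUBER,0,.01,.01).ravel()
if l[0]<0:l[:2]*=-1
ax=l[:2];a=(s[:,:2]-l[2:])@ax
# handle fit only: x< rear+.1
h=s[a<a.min()+.098];lh=cv2.fitLine(h[:,:2].astype(np.float32),cv2.DIST_L2,0,.01,.01).ravel()
rear=l[2:]+ax*a.min()
print('yaw',np.arctan2(l[1],l[0]),'handle yaw',np.arctan(lh[1]/lh[0]),'rear',rear,'grip',rear+ax*.05,'max',a.max()-a.min(),'hz',np.median(h[:,2]))
g=rear+ax*.05
n=np.array([-ax[1],ax[0]]);dl=(h[:,:2]-rear)@n;print('lat',np.percentile(dl,[1,50,99]))
go(*g,.13,np.arctan2(l[1],l[0]))
E
python3 m1.py
```

```text
bench -0.00011308552431732455
yaw 0.10229058 handle yaw 0.10342939 rear [ 0.44392612 -0.39229549] grip [ 0.49366477 -0.38718988] max 0.17886064465675125 hz 0.05537256348330992
lat [-0.007937   -0.00014608  0.00788296]
t 1.75 pos [ 0.4701 -0.3867  0.1279] yaw 0.101 F [ 0.09 -0.38  0.13] w 1.0 q [ 0.37  0.31  0.32  1.7  -0.1   1.16 -0.75]
shift [ 0.0234  0.0029 -0.0022] turn [ 0.0029  0.0061 -0.0013]
```

Emit:
move_arm(
  commands=[
    [[0.023,0.003,0.025,0.003,0.006,0,1],[0.023,0.003,0.055,0.003,0.006,0,1],[0.023,0.003,0.08,0.003,0.006,0,1],[0.023,0.003,0.095,0.003,0.006,0,1],[0.023,0.003,0.099,0.003,0.006,0,1]],
  ],
)

```text
t: 2.25
position: [0.4918, -0.3867, 0.027]
orientation: [-0.001, 0.999, 0.051, -0.001]
force: [-0.0, -0.3, 0.2]
gripper_width: 1.003
```

```bash
python3 -c "
from mv import *
go(.4937,-.3872,.029,.1025)
"
```

```text
t 2.25 pos [ 0.4918 -0.3867  0.027 ] yaw 0.1013 F [-0.   -0.33  0.17] w 1.003 q [ 0.38  0.45  0.3   1.73 -0.15  0.99 -0.73]
shift [ 0.0018  0.0007 -0.002 ] turn [-0.0021  0.0026 -0.0012]
```

Settle at exact pose, then close.

Emit:
move_arm(
  commands=[
    [[0.0018,0.0007,-0.002,-0.002,0.0025,-0.001,1],[0.0018,0.0007,-0.002,-0.002,0.0025,-0.001,1],[0.0018,0.0007,-0.002,-0.002,0.0025,-0.001,1],[0.0018,0.0007,-0.002,-0.002,0.0025,-0.001,0.4],[0.0018,0.0007,-0.002,-0.002,0.0025,-0.001,0.35]],
  ],
  newtons=30,
)

```text
t: 2.75
position: [0.494, -0.3875, 0.0297]
orientation: [0.0, 0.999, 0.051, 0.0]
force: [-0.4, -0.1, -0.4]
gripper_width: 0.688
```

```bash
python3 -c "
from mv import *
go(.4937,-.3872,.029,.1025)
"
```

```text
t 2.75 pos [ 0.494  -0.3875  0.0297] yaw 0.1023 F [-0.41 -0.1  -0.36] w 0.688 q [ 0.38  0.45  0.3   1.73 -0.15  0.99 -0.73]
shift [-0.0002 -0.0003  0.0007] turn [ 0.0005 -0.0008 -0.0002]
```

Emit:
move_arm(
  commands=[
    [[0,0,0.0007,0,-0.001,0,0.25],[0,0,0.0007,0,-0.001,0,0],[0,0,0.0007,0,-0.001,0,0],[0,0,0.0007,0,-0.001,0,0],[0,0,0.0007,0,-0.001,0,0]],
  ],
  newtons=60,
)

```text
t: 3.25
position: [0.494, -0.3874, 0.029]
orientation: [0.0, 0.999, 0.051, -0.0]
force: [-0.2, 0.2, 1.7]
gripper_width: 0.178
```

```bash
python3 -c "
from mv import *
go(.4937,-.3872,.029,.1025)
"
```

```text
t 3.25 pos [ 0.494  -0.3874  0.029 ] yaw 0.1024 F [-0.22  0.21  1.65] w 0.178 q [ 0.38  0.45  0.3   1.73 -0.15  0.99 -0.73]
shift [-0.0003 -0.0002  0.    ] turn [ 0.0004  0.0002 -0.0001]
```

```bash
cat > tr.py <<'E'
from mv import *
from scipy.optimize import least_squares
def beadfit(t,box=(.43,.52,.045,.14),zmin=.04,vb=False,exc=None):
    c,W=cl(t);p=W.reshape(-1,3);col=c['pixels'].reshape(-1,3).astype(int)
    m=(p[:,0]>box[0])&(p[:,0]<box[1])&(p[:,1]>box[2])&(p[:,1]<box[3])&(p[:,2]>zmin)&(p[:,2]<.056)
    m&=(col[:,0]-col[:,2]>25)  # woody
    q=p[m]
    def f(v,q=q):
        x0,s,z0=v;yy=q[:,1]-.09
        d=(q[:,0]-x0-s*yy)/np.sqrt(1+s*s);return np.hypot(d,q[:,2]-z0)-.016
    r=least_squares(f,[.47,0,.036],loss='soft_l1',f_scale=.0005)
    k=abs(f(r.x))<.0015
    r=least_squares(lambda v:f(v,q[k]),r.x)
    print(t,'n',len(q),k.sum(),'x@y.09',r.x[0].round(5),'slope',r.x[1].round(4),'z',r.x[2].round(4),'y range',q[k][:,1].min().round(4),q[k][:,1].max().round(4),'rms',np.sqrt(np.mean(r.fun**2)))
    return r.x,q
if __name__=='__main__':
    beadfit('wrist0');beadfit('side0',zmin=.042)
    # trough walls from wrist0
    c,W=cl('wrist0');p=W.reshape(-1,3)
    m=(p[:,0]>.40)&(p[:,0]<.54)&(p[:,1]>.02)&(p[:,1]<.23)&(p[:,2]>.027)&(p[:,2]<.036);q=p[m]
    print(len(q),q.min(0),q.max(0))
    for y in np.arange(.05,.21,.02):
        s=q[abs(q[:,1]-y)<.01];print(y,s[:,0].min(),s[:,0].max(),(s[:,0].min()+s[:,0].max())/2)
E
python3 tr.py
```

```text
wrist0 n 1289 1159 x@y.09 0.46752 slope 0.0722 z 0.0356 y range 0.0529 0.1353 rms 0.0006575424775447839
side0 n 315 185 x@y.09 0.46729 slope 0.0595 z 0.0364 y range 0.0535 0.1356 rms 0.0006937171102729389
2497 [0.41565147 0.04853917 0.02700275] [0.51124284 0.20205821 0.03598973]
0.05 0.43358105261856 0.49711951673344745 0.4653502846760037
0.07 0.4340695075045895 0.4989700781196853 0.4665197928121374
0.09000000000000001 0.4360942235257802 0.4997205632094389 0.46790739336760956
0.11000000000000001 0.43809774171913973 0.501114095297637 0.46960591850838834
0.13 0.43876265993186603 0.5023686932130459 0.47056567657245596
0.15000000000000002 0.415651466171705 0.5112428418087284 0.4634471539902167
0.17000000000000004 0.4163375738191458 0.505266258949608 0.4608019163843769
0.19 0.4434723621382687 0.5064404059722403 0.4749563840552545
```

Emit:
move_arm(
  commands=[
    [[0,0,-0.008,0,0,0,0],[0,0,-0.025,0,0,0,0],[0,0,-0.05,0,0,0,0],[0,0,-0.08,0,0,0,0],[0,0,-0.11,0,0,0,0]],
  ],
  newtons=100,
)

```text
t: 3.75
position: [0.4935, -0.3872, 0.1401]
orientation: [0.0, 0.999, 0.051, -0.001]
force: [1.3, -0.5, -1.4]
gripper_width: 0.167
```

```bash
python3 -c "
from mv import *
go(.447,-.201,.10,1.5)
"
```

```text
t 3.75 pos [ 0.4935 -0.3872  0.1401] yaw 0.1022 F [ 1.29 -0.49 -1.4 ] w 0.167 q [ 0.36  0.34  0.32  1.64 -0.11  1.19 -0.76]
shift [-0.0272 -0.19    0.0401] turn [-7.0000e-04  9.0000e-04 -1.3978e+00]
```

Emit:
move_arm(
  commands=[
    [[0,-0.015,0,0,0,-0.14,0],[-0.005,-0.035,0,0,0,-0.28,0],[-0.008,-0.055,0,0,0,-0.42,0],[-0.012,-0.075,0,0,0,-0.56,0],[-0.015,-0.095,0,0,0,-0.7,0]],
  ],
)

```text
t: 4.25
position: [0.4683, -0.2936, 0.1404]
orientation: [-0.0, 0.92, 0.393, -0.001]
force: [0.2, 1.0, -1.1]
gripper_width: 0.17
```

```bash
python3 -c "
from mv import *
go(.447,-.201,.10,1.5)
"
```

```text
t 4.25 pos [ 0.4683 -0.2936  0.1404] yaw 0.8077 F [ 0.16  1.02 -1.06] w 0.17 q [ 0.34  0.18  0.19  1.82 -0.04  1.15 -0.22]
shift [ 0.0523 -0.0793  0.0404] turn [-0.0011  0.0009 -0.6923]
```

Emit:
move_arm(
  commands=[
    [[0.013,-0.02,0,0,0,-0.14,0],[0.026,-0.04,0,0,0,-0.28,0],[0.04,-0.06,0.01,0,0,-0.42,0],[0.052,-0.075,0.025,0,0,-0.56,0],[0.0525,-0.079,0.04,0,0,-0.692,0]],
  ],
)

```text
t: 4.75
position: [0.4476, -0.1984, 0.1005]
orientation: [-0.0, 0.729, 0.685, -0.0]
force: [0.7, 0.5, -1.6]
gripper_width: 0.167
```

Emit:
move_arm(
  commands=[
    [[0,0,0,0,0,0,0],[0,0,0,0,0,0,0],[0,0,0,0,0,0,0],[0,0,0,0,0,0,0],[0,0,0,0,0,0,0]],
  ],
)

```text
t: 5.25
position: [0.448, -0.1991, 0.1011]
orientation: [0.0, 0.729, 0.684, 0.0]
force: [-0.3, -0.1, -1.4]
gripper_width: 0.168
```

```bash
python3 -c "
from mv import *
save('wrist','wrist3');save('side','side3')
go(.447,-.201,.05,1.5)
"
```

```text
t 5.35 pos [ 0.4478 -0.1988  0.1008] yaw 1.5078 F [-1.09  0.15 -0.18] w 0.168 q [ 0.28  0.09  0.08  2.   -0.01  1.05  0.31]
shift [-0.0023 -0.0007  0.0508] turn [ 0.     -0.0001  0.0078]
```

View pics/wrist3.png

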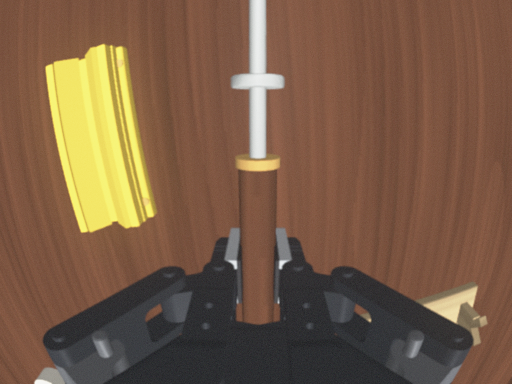

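View pics/side3.png

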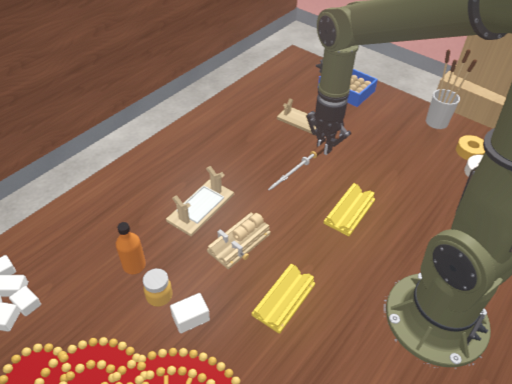

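```bash
cat > sk.py <<'E'
from mv import *
import sys
def tool(P,st):
    q=st['orientation'];return R.from_quat([*q[1:],q[0]]).inv().apply(P-st['position'])
def ske(t,st):
    c,W=cl(t);p=tool(W.reshape(-1,3),st)
    m=(p[:,0]>.0)&(p[:,0]<.24)&(abs(p[:,1])<.02)&(abs(p[:,2]+.019)<.02)&np.isfinite(p[:,0]);q=p[m]
    if t[0]=='w':
      for a,b in [(.02,.048),(.058,.078),(.09,.11),(.12,.15)]:
        s=q[(q[:,0]>a)&(q[:,0]<b)]
        if len(s)>5: print(t,a,b,len(s),'y',np.percentile(s[:,1],[2,50,98]).round(4),'ymid',round((s[:,1].min()+s[:,1].max())/2,4),'top z',np.percentile(s[:,2],[5,50]).round(4))
    else:
      for a,b in [(.02,.048),(.058,.078),(.095,.13),(.13,.16),(.18,.2),(.2,.22)]:
        s=q[(q[:,0]>a)&(q[:,0]<b)]
        if len(s)>5: print(t,a,b,len(s),'y',np.median(s[:,1]).round(4),'z',np.median(s[:,2]).round(4),'zmin',s[:,2].min().round(4))
    print('max x',q[:,0].max())
if __name__=='__main__':
    st=arm.read_state();ske('wrist3',st);ske('side3',st)
E
python3 sk.py
```

```text
wrist3 0.02 0.048 2452 y [-0.0082 -0.0005  0.0074] ymid -0.0005 top z [-0.0278 -0.0265]
wrist3 0.058 0.078 826 y [-0.0037 -0.0004  0.0028] ymid -0.0004 top z [-0.0229 -0.0216]
wrist3 0.09 0.11 781 y [-0.0037 -0.0004  0.0029] ymid -0.0002 top z [-0.0228 -0.0214]
max x 0.11676220739123755
side3 0.02 0.048 62 y -0.0046 z -0.0268 zmin -0.0308
side3 0.058 0.078 14 y -0.0014 z -0.022 zmin -0.0266
side3 0.095 0.13 28 y -0.0017 z -0.0218 zmin -0.024
side3 0.13 0.16 31 y -0.0014 z -0.0222 zmin -0.0266
side3 0.18 0.2 21 y -0.0024 z -0.0218 zmin -0.0237
side3 0.2 0.22 19 y -0.0013 z -0.0219 zmin -0.0268
max x 0.22218759687483403
```

Run:
```python
from mv import *
for t in ['wrist0','side0','side3']:
    c,W=cl(t);p=W.reshape(-1,3);col=c['pixels'].reshape(-1,3).astype(int)
    m=(p[:,0]>.42)&(p[:,0]<.52)&(p[:,1]>.03)&(p[:,1]<.22)&(p[:,2]>.029)&(p[:,2]<.036)&(col[:,0]-col[:,2]>30);q=p[m]
    for side in(-1,1):
        Y=[];X=[]
        for y in np.arange(.046,.205,.006):
            s=q[(abs(q[:,1]-y)<.003)];s=s[side*(s[:,0]-.469)>.02]
            if len(s)>4:
                Y.append(y);X.append(np.percentile(s[:,0],98 if side>0 else 2))
        if len(Y)>5:
            Y=np.array(Y);X=np.array(X);k=np.ones(len(Y),bool)
            for _ in range(6):
                f=np.polyfit(Y[k]-.09,X[k],1);r=X-np.polyval(f,Y-.09);k=abs(r)<max(.0012,2*np.median(abs(r)))
            print(t,side,k.sum(),len(k),'slope',f[0].round(4),'x@.09',f[1].round(4),'std',r[k].std())
    # base extents
    m=(p[:,0]>.41)&(p[:,0]<.53)&(p[:,1]>.0)&(p[:,1]<.24)&(p[:,2]>.006)&(p[:,2]<.036)&(col[:,0]-col[:,2]>30);q=p[m]
    print(t,'y ext',np.percentile(q[:,1],[.5,99.5]))
    g=(abs(col[:,0]-col[:,2])<25)&(p[:,0]>.41)&(p[:,0]<.53)&(p[:,1]>.12)&(p[:,1]<.2)&(p[:,2]>.040)&(p[:,2]<.05)
    q=p[g];print(' steel',len(q),q[:,1].min() if len(q) else 0,np.percentile(q[:,1],[2,50,98]) if len(q) else 0)
```

```text
wrist0 -1 22 26 slope 0.0664 x@.09 0.4374 std 0.0005338873397544491
wrist0 1 23 24 slope 0.0668 x@.09 0.4988 std 0.0002383052309363793
wrist0 y ext [0.05027751 0.19980526]
 steel 335 0.14925916357978225 [0.15047919 0.15620644 0.16294396]
side0 -1 17 23 slope 0.0704 x@.09 0.4365 std 0.0005226503025984133
side0 1 17 19 slope 0.0692 x@.09 0.4975 std 0.0007612967524090462
side0 y ext [0.05112895 0.20131103]
 steel 93 0.14985679229295956 [0.15067561 0.15718143 0.16308936]
side3 -1 17 20 slope 0.0651 x@.09 0.4368 std 0.0005107779121734379
side3 1 19 22 slope 0.0672 x@.09 0.4979 std 0.0009883905143830715
side3 y ext [0.05174643 0.20140664]
 steel 96 0.14875012215460004 [0.15066018 0.15741287 0.1623986 ]
```

```bash
python3 -c "
from mv import *
go(.4486,-.199,.017,1.5038)
"
```

```text
t 5.35 pos [ 0.4478 -0.1988  0.1008] yaw 1.5078 F [-1.09  0.15 -0.18] w 0.168 q [ 0.28  0.09  0.08  2.   -0.01  1.05  0.31]
shift [-0.0002  0.0008  0.0838] turn [ 0.     -0.0001  0.004 ]
```

Emit:
move_arm(
  commands=[
    [[0,0.001,0.025,0,0,0.004,0],[0,0.001,0.05,0,0,0.004,0],[0,0.001,0.072,0,0,0.004,0],[0,0.001,0.082,0,0,0.004,0],[0,0.001,0.084,0,0,0.004,0]],
  ],
)

```text
t: 5.85
position: [0.448, -0.1986, 0.0158]
orientation: [-0.001, 0.73, 0.683, -0.001]
force: [-0.2, -0.0, -0.6]
gripper_width: 0.165
```

Emit:
move_arm(
  commands=[
    [[0,0,0,0,0,0,0],[0,0,0,0,0,0,0],[0,0,0,0,0,0,0],[0,0,0,0,0,0,0],[0,0,0,0,0,0,0]],
  ],
)

```text
t: 6.35
position: [0.4483, -0.1987, 0.0162]
orientation: [-0.001, 0.73, 0.683, -0.0]
force: [-0.2, 0.9, -0.6]
gripper_width: 0.168
```

```bash
python3 -c "
from mv import *
c=save('side','side4')
i=c['pixels'][130:290,170:370];cv2.imwrite('pics/side4c.png',cv2.resize(i,None,fx=4,fy=3.75,interpolation=2)[:,:,::-1])
go(.4486,-.199,.017,1.5038)
from sk import *
ske('side4',arm.read_state())
"
```

```text
t 6.4 pos [ 0.4482 -0.1987  0.0161] yaw 1.5035 F [-0.22 -0.63 -1.24] w 0.167 q [ 0.29  0.21  0.08  2.06 -0.02  0.87  0.31]
shift [-0.0003  0.0004 -0.0009] turn [-0.0016 -0.0005 -0.0003]
side4 0.02 0.048 61 y -0.0038 z -0.026 zmin -0.0314
side4 0.058 0.078 11 y -0.0026 z -0.023 zmin -0.0262
side4 0.095 0.13 29 y -0.0015 z -0.0224 zmin -0.0248
side4 0.13 0.16 24 y -0.0019 z -0.0211 zmin -0.0284
side4 0.18 0.2 15 y -0.0022 z -0.0226 zmin -0.0255
side4 0.2 0.22 18 y -0.0013 z -0.0217 zmin -0.0261
max x 0.2220273801311581
```

View pics/side4c.png

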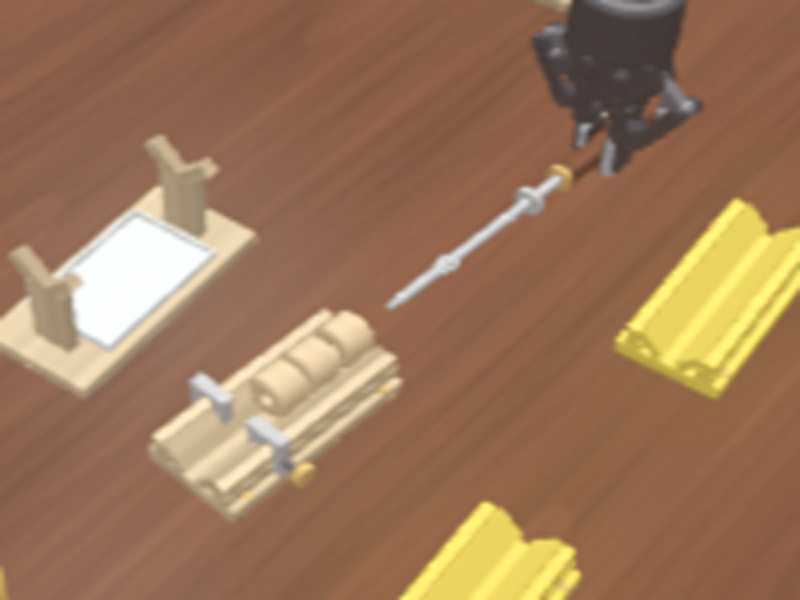

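Emit:
move_arm(
  commands=[
    [[0.002,0.0004,-0.0009,-0.0016,0,0,0],[0.01,0.0004,-0.0009,-0.0016,0,0,0],[0.02,0.0004,-0.0009,-0.0016,0,0,0],[0.03,0.0004,-0.0009,-0.0016,0,0,0],[0.04,0.0004,-0.0009,-0.0016,0,0,0]],
  ],
)

```text
t: 6.9
position: [0.4513, -0.1574, 0.017]
orientation: [-0.0, 0.73, 0.683, 0.0]
force: [0.8, 0.4, -0.5]
gripper_width: 0.171
```

```bash
cat > ln.py <<'E'
from mv import *
import sys
y=float(sys.argv[1]); z=float(sys.argv[2]) if len(sys.argv)>2 else .017
go(.468+.067*(y-.09),y,z,1.5038)
E
python3 ln.py -.14
```

```text
t 6.9 pos [ 0.4513 -0.1574  0.017 ] yaw 1.5044 F [ 0.82  0.35 -0.48] w 0.171 q [ 0.23  0.18  0.05  2.09 -0.01  0.87  0.23]
shift [ 0.0174  0.0001 -0.    ] turn [-0.0002 -0.0008  0.0006]
```

Emit:
move_arm(
  commands=[
    [[0.004,0,0,0,-0.001,0,0],[0.008,0,0,0,-0.001,0,0],[0.012,0,0,0,-0.001,0,0],[0.016,0,0,0,-0.001,0,0],[0.02,0,0,0,-0.001,0,0]],
  ],
)

```text
t: 7.4
position: [0.4527, -0.1374, 0.017]
orientation: [0.0, 0.73, 0.683, -0.0]
force: [0.3, -1.2, -1.2]
gripper_width: 0.165
```

```bash
python3 ln.py -.11; python3 -c "
from h import *
c=save('side','side5')
i=c['pixels'][150:290,170:370];cv2.imwrite('pics/side5c.png',cv2.resize(i,None,fx=4,fy=4,interpolation=2)[:,:,::-1])"
```

```text
t 7.4 pos [ 0.4527 -0.1374  0.017 ] yaw 1.5039 F [ 0.29 -1.2  -1.2 ] w 0.165 q [ 0.21  0.18  0.04  2.1  -0.01  0.86  0.18]
shift [0.0274 0.0001 0.    ] turn [-0.0001  0.0003  0.0001]
```

View pics/side5c.png

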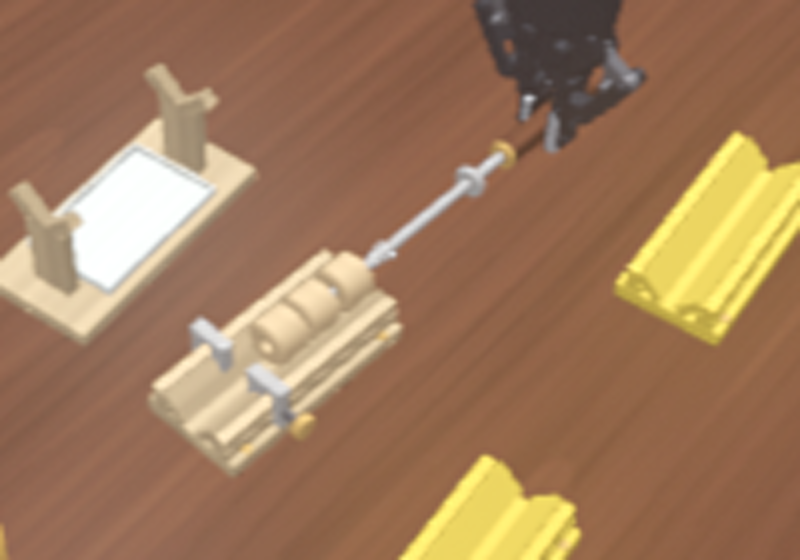

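Emit:
move_arm(
  commands=[
    [[0.005,0,0,0,0,0,0],[0.01,0,0,0,0,0,0],[0.015,0,0,0,0,0,0],[0.02,0,0,0,0,0,0],[0.025,0,0,0,0,0,0]],
  ],
)

```text
t: 7.95
position: [0.4545, -0.1112, 0.017]
orientation: [-0.0, 0.73, 0.683, 0.0]
force: [0.4, -0.6, -1.0]
gripper_width: 0.168
```

```bash
python3 ln.py -.09
```

```text
t 7.95 pos [ 0.4545 -0.1112  0.017 ] yaw 1.5047 F [ 0.36 -0.56 -1.04] w 0.168 q [ 0.17  0.17  0.01  2.11 -0.    0.86  0.12]
shift [0.0213 0.     0.    ] turn [-0.0001 -0.0001  0.0009]
```

Emit:
move_arm(
  commands=[
    [[0.005,0,0,0,0,0,0],[0.01,0,0,0,0,0.001,0],[0.015,0,0,0,0,0.001,0],[0.02,0,0,0,0,0.001,0],[0.025,0,0,0,0,0.001,0]],
  ],
)

```text
t: 8.45
position: [0.4561, -0.0861, 0.017]
orientation: [0.0, 0.73, 0.683, -0.0]
force: [-0.0, -1.6, -0.6]
gripper_width: 0.166
```

```bash
python3 ln.py -.06; python3 -c "
from h import *
c=save('side','side6')
i=c['pixels'][150:290,170:370];cv2.imwrite('pics/side6c.png',cv2.resize(i,None,fx=4,fy=4,interpolation=2)[:,:,::-1])"
```

```text
t 8.45 pos [ 0.4561 -0.0861  0.017 ] yaw 1.5037 F [-0.   -1.56 -0.6 ] w 0.166 q [ 0.14  0.16 -0.01  2.12  0.    0.86  0.06]
shift [0.0261 0.0001 0.    ] turn [-0.0001  0.0001 -0.0001]
```

View pics/side6c.png

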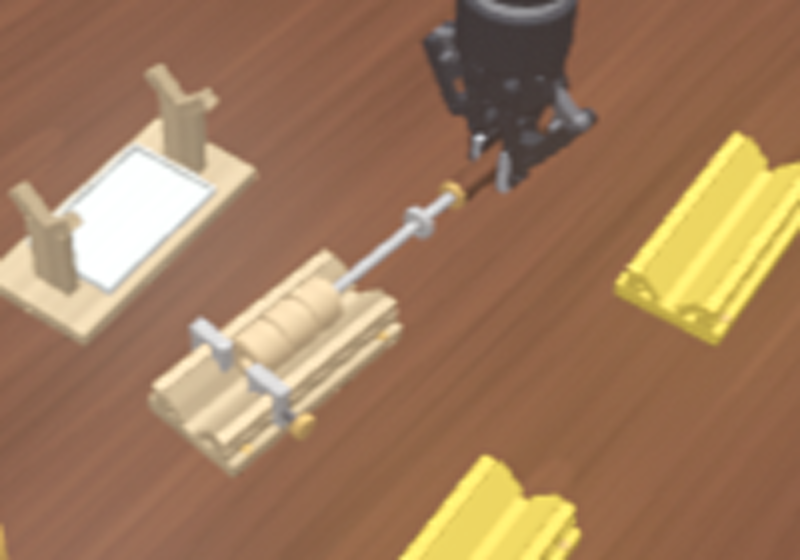

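Emit:
move_arm(
  commands=[
    [[0.005,0,0,0,0,0,0],[0.01,0,0,0,0,0,0],[0.015,0,0,0,0,0,0],[0.02,0,0,0,0,0,0],[0.025,0,0,0,0,0,0]],
  ],
)

```text
t: 9.0
position: [0.4579, -0.06, 0.0171]
orientation: [-0.0, 0.73, 0.683, 0.0]
force: [-0.1, -4.4, -0.0]
gripper_width: 0.171
```

```bash
python3 ln.py -.037
```

```text
t 9.0 pos [ 0.4579 -0.06    0.0171] yaw 1.5043 F [-0.08 -4.41 -0.04] w 0.171 q [ 0.1   0.16 -0.03  2.13  0.01  0.86  0.  ]
shift [0.023  0.0001 0.0001] turn [-0.0001 -0.0003  0.0005]
```

Emit:
move_arm(
  commands=[
    [[0.005,0,0,0,0,0,0],[0.01,0,0,0,0,0,0],[0.015,0,0,0,0,0,0],[0.02,0,0,0,0,0,0],[0.023,0,0,0,0,0,0]],
  ],
)

```text
t: 9.5
position: [0.4594, -0.0364, 0.0171]
orientation: [-0.0, 0.73, 0.683, 0.0]
force: [1.4, -4.5, -0.8]
gripper_width: 0.169
```

```bash
python3 ln.py -.017;  python3 -c "
from h import *
c=save('wrist','wrist7')"
```

```text
t 9.5 pos [ 0.4594 -0.0364  0.0171] yaw 1.5047 F [ 1.35 -4.46 -0.83] w 0.169 q [ 0.07  0.15 -0.05  2.13  0.01  0.86 -0.05]
shift [0.0195 0.0001 0.0001] turn [-0.0001 -0.0004  0.0009]
```

View pics/wrist7.png

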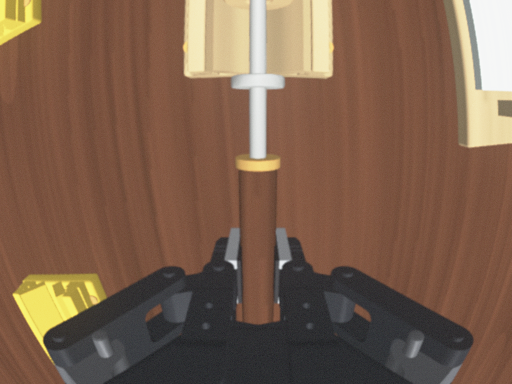

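Emit:
move_arm(
  commands=[
    [[0.004,0,0,0,0,0.001,0],[0.008,0,0,0,0,0.001,0],[0.012,0,0,0,0,0.001,0],[0.016,0,0,0,0,0.001,0],[0.02,0,0,0,0,0.001,0]],
  ],
)

```text
t: 10.05
position: [0.4608, -0.0155, 0.017]
orientation: [-0.0, 0.73, 0.683, 0.0]
force: [1.1, -4.9, 0.2]
gripper_width: 0.163
```

```bash
python3 ln.py -.007;  python3 -c "
from h import *
c=save('wrist','wrist8');cv2.imwrite('pics/w8.png',c['pixels'][:200,130:390,::-1].repeat(3,0).repeat(3,1))"
```

```text
t 10.05 pos [ 0.4608 -0.0155  0.017 ] yaw 1.5041 F [ 1.15 -4.92  0.23] w 0.163 q [ 0.04  0.16 -0.07  2.13  0.01  0.86 -0.1 ]
shift [0.0085 0.0002 0.0001] turn [-0.0002 -0.0011  0.0003]
```

View pics/w8.png

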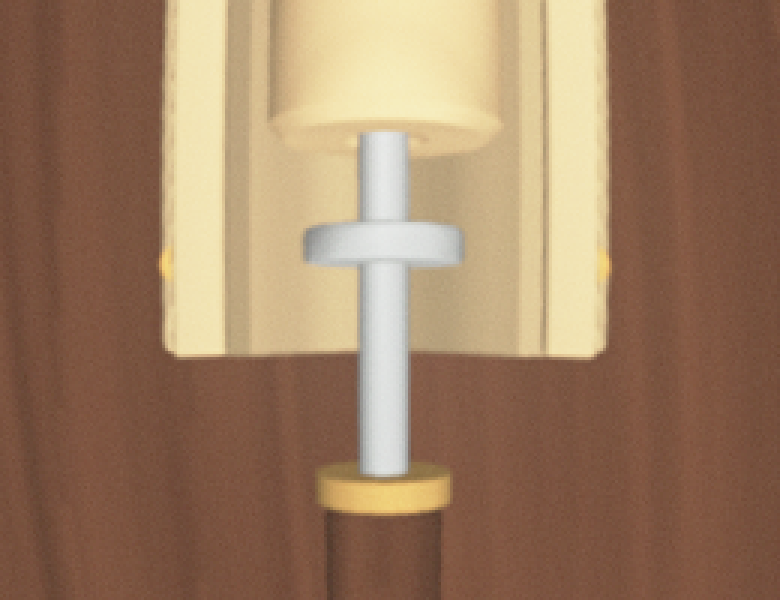

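Emit:
move_arm(
  commands=[
    [[0.001,0,0,0,-0.001,0,0],[0.002,0,0,0,-0.001,0,0],[0.003,0,0,0,-0.001,0,0],[0.004,0,0,0,-0.001,0,0],[0.005,0,0,0,-0.001,0,0]],
  ],
)

```text
t: 10.6
position: [0.4613, -0.0087, 0.0171]
orientation: [-0.001, 0.73, 0.683, 0.001]
force: [0.3, 0.8, -0.8]
gripper_width: 0.167
```

```bash
python3 ln.py -.007;  python3 -c "
from h import *
c=save('wrist','wrist9')
W=wcloud(c)
# along shaft at column near 235-245 (bead face) 
for u in (236,244,272,280):
    print(u,[(v,*(W[v,u]*1000).round(0)) for v in range(20,90,6)])
cv2.imwrite('pics/w9.png',c['pixels'][:200,130:390,::-1].repeat(3,0).repeat(3,1))"
```

```text
t 10.6 pos [ 0.4613 -0.0087  0.0171] yaw 1.5047 F [ 0.29  0.85 -0.76] w 0.167 q [ 0.03  0.16 -0.07  2.13  0.01  0.86 -0.11]
shift [0.0017 0.0001 0.0001] turn [-0.     -0.002   0.0009]
236 [(20, np.float64(460.0), np.float64(96.0), np.float64(49.0)), (26, np.float64(460.0), np.float64(93.0), np.float64(51.0)), (32, np.float64(460.0), np.float64(91.0), np.float64(51.0)), (38, np.float64(459.0), np.float64(89.0), np.float64(50.0)), (44, np.float64(459.0), np.float64(86.0), np.float64(50.0)), (50, np.float64(459.0), np.float64(84.0), np.float64(48.0)), (56, np.float64(459.0), np.float64(82.0), np.float64(48.0)), (62, np.float64(458.0), np.float64(81.0), np.float64(38.0)), (68, np.float64(457.0), np.float64(81.0), np.float64(23.0)), (74, np.float64(457.0), np.float64(78.0), np.float64(23.0)), (80, np.float64(458.0), np.float64(73.0), np.float64(44.0)), (86, np.float64(458.0), np.float64(71.0), np.float64(41.0))]
244 [(20, np.float64(463.0), np.float64(96.0), np.float64(49.0)), (26, np.float64(463.0), np.float64(93.0), np.float64(51.0)), (32, np.float64(462.0), np.float64(91.0), np.float64
[... 1327 characters left out ...]
t64(95.0), np.float64(49.0)), (26, np.float64(476.0), np.float64(93.0), np.float64(49.0)), (32, np.float64(476.0), np.float64(90.0), np.float64(50.0)), (38, np.float64(475.0), np.float64(87.0), np.float64(50.0)), (44, np.float64(475.0), np.float64(85.0), np.float64(48.0)), (50, np.float64(475.0), np.float64(83.0), np.float64(49.0)), (56, np.float64(475.0), np.float64(81.0), np.float64(49.0)), (62, np.float64(476.0), np.float64(80.0), np.float64(38.0)), (68, np.float64(477.0), np.float64(79.0), np.float64(23.0)), (74, np.float64(477.0), np.float64(77.0), np.float64(23.0)), (80, np.float64(475.0), np.float64(72.0), np.float64(42.0)), (86, np.float64(475.0), np.float64(70.0), np.float64(41.0))]
```

View pics/w9.png

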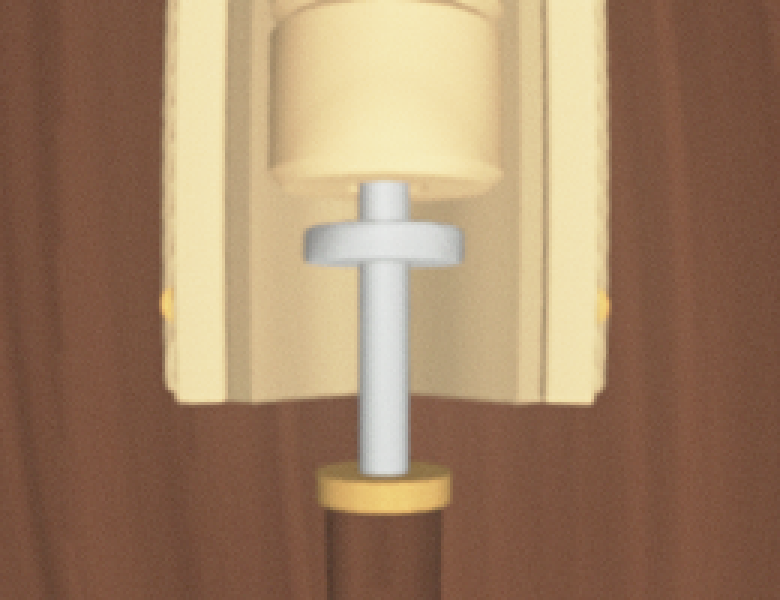

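Emit:
move_arm(
  commands=[
    [[0.0005,0,0,0,-0.002,0.001,0],[0.001,0,0,0,-0.002,0.001,0],[0.0015,0,0,0,-0.002,0.001,0],[0.002,0,0,0,-0.002,0.001,0],[0.002,0,0,0,-0.002,0.001,0]],
  ],
)

```text
t: 11.15
position: [0.4614, -0.006, 0.0171]
orientation: [-0.0, 0.73, 0.683, 0.0]
force: [-0.3, -0.2, -1.5]
gripper_width: 0.169
```

```bash
python3 ln.py -.0045
```

```text
t 11.15 pos [ 0.4614 -0.006   0.0171] yaw 1.5043 F [-0.3  -0.23 -1.48] w 0.169 q [ 0.03  0.16 -0.08  2.12  0.01  0.86 -0.12]
shift [0.0015 0.0002 0.0001] turn [-0.     -0.0005  0.0005]
```

Emit:
move_arm(
  commands=[
    [[0.0003,0,0,0,-0.001,0,0],[0.0006,0,0,0,-0.001,0,0],[0.0008,0,0,0,-0.001,0,0],[0.001,0,0,0,-0.001,0,0],[0.001,0,0,0,-0.001,0,0]],
  ],
)

```text
t: 11.65
position: [0.4615, -0.0051, 0.0171]
orientation: [0.0, 0.73, 0.683, -0.0]
force: [-0.3, -0.0, -1.2]
gripper_width: 0.163
```

Emit:
move_arm(
  commands=[
    [[0.0002,0,0,0,0,0,0],[0.0004,0,0,0,0,0,0],[0.0006,0,0,0,0,0,0],[0.0006,0,0,0,0,0,0],[0.0006,0,0,0,0,0,0]],
  ],
)

```text
t: 12.15
position: [0.4615, -0.0044, 0.0171]
orientation: [0.0, 0.73, 0.683, -0.0]
force: [0.1, 0.5, -0.5]
gripper_width: 0.162
```

Emit:
move_arm(
  commands=[
    [[0.0002,0,0,0,0,0,0],[0.0004,0,0,0,0,0,0],[0.0006,0,0,0,0,0,0],[0.0006,0,0,0,0,0,0],[0.0006,0,0,0,0,0,0]],
  ],
)

```text
t: 12.65
position: [0.4616, -0.0038, 0.0171]
orientation: [0.0, 0.73, 0.683, -0.0]
force: [-0.2, -0.1, -1.9]
gripper_width: 0.172
```

```bash
python3 ln.py -.0037;  python3 -c "
from h import *
c=save('wrist','wrist10')
cv2.imwrite('pics/w10.png',c['pixels'][:200,130:390,::-1].repeat(3,0).repeat(3,1))"
```

```text
t 12.65 pos [ 0.4616 -0.0038  0.0171] yaw 1.5042 F [-0.16 -0.08 -1.94] w 0.172 q [ 0.02  0.16 -0.08  2.12  0.02  0.86 -0.13]
shift [0.0002 0.0001 0.0001] turn [-0.0001  0.0005  0.0004]
```

View pics/w10.png

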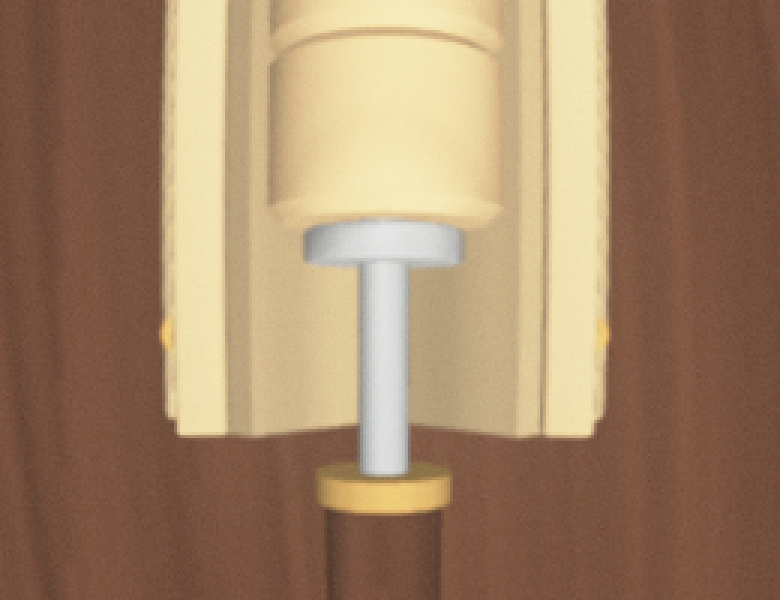

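Emit:
move_arm(
  commands=[
    [[0.0002,0,0,0,0,0,0],[0.0004,0,0,0,0,0,0],[0.0006,0,0,0,0,0,0],[0.0006,0,0,0,0,0,0],[0.0006,0,0,0,0,0,0]],
  ],
)

```text
t: 13.2
position: [0.4616, -0.0032, 0.0171]
orientation: [0.0, 0.73, 0.683, -0.0]
force: [-1.9, -0.4, -1.0]
gripper_width: 0.173
```

Emit:
move_arm(
  commands=[
    [[0.0002,0,0,0,0,0,0],[0.0004,0,0,0,0,0,0],[0.0006,0,0,0,0,0,0],[0.0006,0,0,0,0,0,0],[0.0006,0,0,0,0,0,0]],
  ],
)

```text
t: 13.7
position: [0.4616, -0.0031, 0.0171]
orientation: [0.0, 0.73, 0.683, -0.0]
force: [0.3, -2.9, -1.3]
gripper_width: 0.167
```

Emit:
move_arm(
  commands=[
    [[0.0006,0,0,0,0,0,0],[0.0008,0,0,0,0,0,0],[0.001,0,0,0,0,0,0],[0.0011,0,0,0,0,0,0],[0.0011,0,0,0,0,0,0]],
  ],
)

```text
t: 14.2
position: [0.4616, -0.0031, 0.017]
orientation: [0.001, 0.731, 0.683, -0.001]
force: [-0.7, -6.1, -0.3]
gripper_width: 0.165
```

```bash
python3 ln.py -.0037
```

```text
t 14.2 pos [ 0.4616 -0.0031  0.017 ] yaw 1.5034 F [-0.68 -6.1  -0.32] w 0.165 q [ 0.02  0.16 -0.08  2.12  0.02  0.86 -0.14]
shift [-0.0006  0.0002  0.    ] turn [-0.0003  0.0022 -0.0004]
```

Emit:
move_arm(
  commands=[
    [[0.0012,0,0,0,0.002,0,0],[0.0013,0,0,0,0.002,0,0],[0.0014,0,0,0,0.002,0,0],[0.0014,0,0,0,0.002,0,0],[0.0014,0,0,0,0.002,0,0]],
  ],
)

```text
t: 14.7
position: [0.4616, -0.0031, 0.017]
orientation: [0.0, 0.731, 0.683, -0.001]
force: [-0.8, -6.4, -0.2]
gripper_width: 0.166
```

```bash
python3 ln.py -.0037
python3 - <<'E'
from h import *
c=save('wrist','wrist11')
cv2.imwrite('pics/w11.png',c['pixels'][:200,130:390,::-1].repeat(3,0).repeat(3,1))
c=save('side','side11')
i=c['pixels'][170:290,180:330];cv2.imwrite('pics/side11c.png',cv2.resize(i,None,fx=5,fy=5,interpolation=2)[:,:,::-1])
for _ in range(3): arm.capture('side'); s=arm.read_state();print(s['force'])
E
```

```text
t 14.7 pos [ 0.4616 -0.0031  0.017 ] yaw 1.5026 F [-0.81 -6.38 -0.18] w 0.166 q [ 0.02  0.16 -0.08  2.12  0.02  0.86 -0.14]
shift [-0.0006  0.0002  0.    ] turn [-0.0004  0.0017 -0.0012]
[-0.90445543 -6.48585962 -0.33707226]
[-0.78961743 -6.83623914 -1.06633657]
[-0.36755043 -5.64815443 -0.35446613]
```

View pics/w11.png

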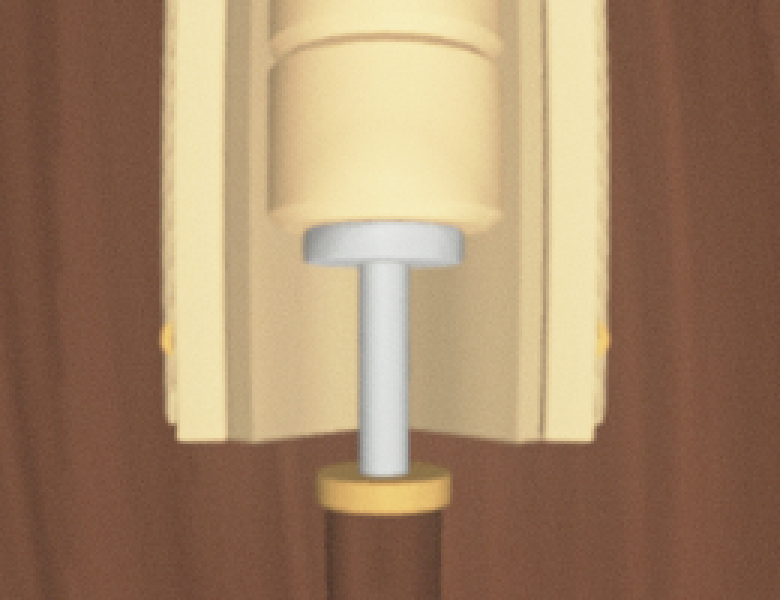

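View pics/side11c.png

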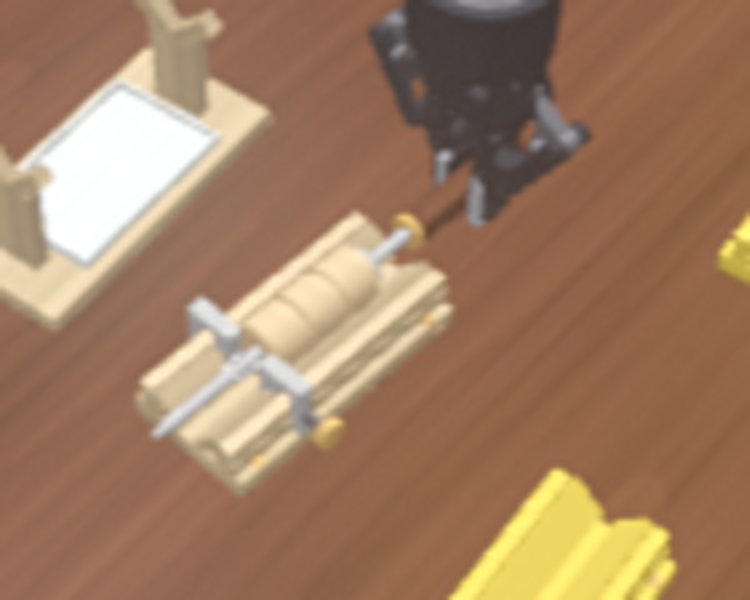

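Emit:
move_arm(
  commands=[
    [[-0.0003,0,0,0,0.002,0,0],[-0.0007,0,0,0,0.002,0,0],[-0.001,0,0,0,0.002,0,0],[-0.001,0,0,0,0.002,0,0],[-0.001,0,-0.002,0,0.002,0,0]],
  ],
)

```text
t: 15.45
position: [0.4612, -0.0035, 0.0189]
orientation: [-0.001, 0.731, 0.683, -0.0]
force: [0.1, 0.6, -1.6]
gripper_width: 0.166
```

```bash
python3 ln.py -.0037
```

```text
t 15.45 pos [ 0.4612 -0.0035  0.0189] yaw 1.5032 F [ 0.11  0.58 -1.58] w 0.166 q [ 0.02  0.15 -0.08  2.12  0.01  0.87 -0.13]
shift [-0.0002  0.0005  0.0019] turn [-0.0011 -0.0007 -0.0006]
```

Emit:
move_arm(
  commands=[
    [[0,0,-0.003,0,0,0,0],[0,0,-0.007,0,0,0,0],[0,0,-0.012,0,0,0,0],[0,0,-0.018,0,0,0,0],[0,0,-0.025,0,0,0,0]],
  ],
)

```text
t: 15.95
position: [0.4613, -0.0035, 0.0445]
orientation: [-0.001, 0.731, 0.683, -0.0]
force: [0.5, 0.6, -2.0]
gripper_width: 0.171
```

```bash
python3 ln.py -.0047 .12
python3 - <<'E'
from h import *
c=save('side','side12')
i=c['pixels'][150:290,180:330];cv2.imwrite('pics/side12c.png',cv2.resize(i,None,fx=4,fy=4,interpolation=2)[:,:,::-1])
E
```

```text
t 15.95 pos [ 0.4613 -0.0035  0.0445] yaw 1.5031 F [ 0.46  0.62 -1.95] w 0.171 q [ 0.02  0.11 -0.08  2.11  0.01  0.92 -0.13]
shift [-0.0011  0.0004 -0.0755] turn [-0.0009 -0.0008 -0.0007]
```

View pics/side12c.png

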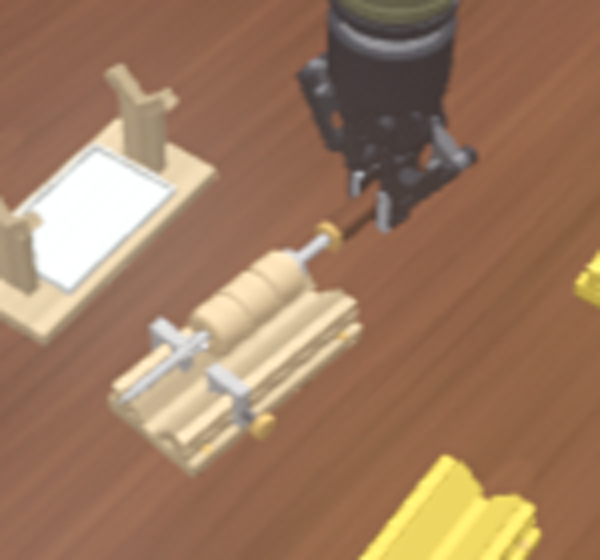

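Beads are all lifting together on the skewer. Raise on, and fit the cradle meanwhile.

Emit:
move_arm(
  commands=[
    [[0,0,-0.012,0,0,0,0],[0,0,-0.028,0,0,0,0],[0,0,-0.045,0,0,0,0],[0,0,-0.062,0,0,0,0],[0,0,-0.078,0,0,0,0]],
  ],
)

```text
t: 16.5
position: [0.4623, -0.0035, 0.1253]
orientation: [0.0, 0.731, 0.683, 0.001]
force: [0.1, -0.1, -2.0]
gripper_width: 0.168
```

Run:
```python
from mv import *
from scipy.spatial import ConvexHull
for t in ['wrist0','side0']:
    c,W=cl(t);p=W.reshape(-1,3);col=c['pixels'].reshape(-1,3).astype(int)
    m=(p[:,0]>.54)&(p[:,0]<.72)&(p[:,1]>-.02)&(p[:,1]<.24)&(p[:,2]>.007)&(p[:,2]<.016);q=p[m,:2]
    k=np.ones(len(q),bool)
    # drop outliers: neighbours
    from scipy.spatial import cKDTree
    q=q[[len(n)>5 for n in cKDTree(q).query_ball_point(q,.006)]]
    r=cv2.minAreaRect(q.astype(np.float32));print(t,r, 'z',np.median(p[m,2]))
    # uprights: points z .06-.095
    m=(p[:,0]>.54)&(p[:,0]<.72)&(p[:,1]>-.02)&(p[:,1]<.24)&(p[:,2]>.072)&(p[:,2]<.1);q=p[m]
    for lo,hi in((-.02,.1),(.1,.24)):
        s=q[(q[:,1]>lo)&(q[:,1]<hi)];print('  up',len(s),s.mean(0).round(4),np.percentile(s,[2,98],axis=0).round(4).tolist())
```

```text
wrist0 ((0.6241061091423035, 0.10283152014017105), (0.08591114729642868, 0.18017424643039703), 4.238281726837158) z 0.01311797183941607
  up 529 [0.6297 0.0374 0.0822] [[0.6039, 0.0315, 0.0729], [0.655, 0.0436, 0.0897]]
  up 577 [0.6194 0.1676 0.0818] [[0.5938, 0.1619, 0.0724], [0.6448, 0.1744, 0.0895]]
side0 ((0.6239076256752014, 0.10250931978225708), (0.08779261261224747, 0.18233667314052582), 4.0775275230407715) z 0.013135346527759884
  up 81 [0.6295 0.0375 0.0821] [[0.6033, 0.0288, 0.0726], [0.6519, 0.0431, 0.0918]]
  up 97 [0.6197 0.1688 0.0812] [[0.5932, 0.1608, 0.0724], [0.6423, 0.1743, 0.0901]]
```

Run:
```python
from mv import *
save('wrist','wrist13')
cv2.imwrite('pics/w13.png',arm.capture('wrist')['pixels'][:,:,::-1])
go(.6344,-.0268,.12,1.6458)
```

```text
t 16.6 pos [ 0.4642 -0.0034  0.1266] yaw 1.503 F [ 0.72  0.74 -2.05] w 0.168 q [ 0.03  0.01 -0.08  2.03 -0.    1.1  -0.12]
shift [-0.0118  0.1714  0.0078] turn [ 0.0068 -0.001  -0.1428]
```

View pics/w13.png

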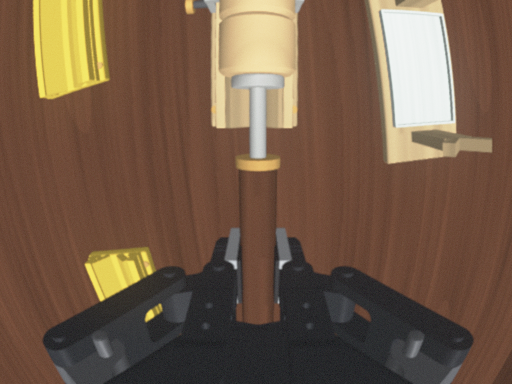

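Emit:
move_arm(
  commands=[
    [[-0.001,0.008,0,0.003,0,-0.01,0],[-0.002,0.025,0,0.006,0,-0.025,0],[-0.004,0.045,0,0.006,0,-0.045,0],[-0.005,0.067,0,0.006,0,-0.065,0],[-0.006,0.09,0,0.006,0,-0.08,0]],
  ],
)

```text
t: 17.1
position: [0.5542, -0.0158, 0.1261]
orientation: [-0.001, 0.702, 0.712, 0.0]
force: [0.0, -0.3, -1.1]
gripper_width: 0.168
```

Run:
```python
from mv import *
go(.6344,-.0268,.12,1.6458)
```

```text
t 17.1 pos [ 0.5542 -0.0158  0.1261] yaw 1.5841 F [ 0.01 -0.3  -1.12] w 0.168 q [ 0.04  0.2  -0.06  1.82  0.01  1.12 -0.02]
shift [-0.0121  0.0801  0.006 ] turn [-0.0008 -0.0012 -0.0617]
```

Emit:
move_arm(
  commands=[
    [[-0.003,0.02,0,0,0,-0.015,0],[-0.006,0.04,0,0,0,-0.03,0],[-0.009,0.06,0,0,0,-0.045,0],[-0.011,0.074,0.002,-0.001,-0.001,-0.057,0],[-0.012,0.08,0.003,-0.001,-0.001,-0.062,0]],
  ],
)

```text
t: 17.6
position: [0.6352, -0.0271, 0.1212]
orientation: [-0.001, 0.68, 0.733, -0.0]
force: [0.4, 0.2, -1.4]
gripper_width: 0.167
```

Emit:
move_arm(
  commands=[
    [[0,0,0,0,0,0,0],[0,0,0,0,0,0,0],[0,0,0,0,0,0,0],[0,0,0,0,0,0,0],[0,0,0,0,0,0,0]],
  ],
)

```text
t: 18.1
position: [0.635, -0.0271, 0.1215]
orientation: [-0.0, 0.68, 0.733, -0.0]
force: [0.5, -0.6, -2.1]
gripper_width: 0.169
```

Run:
```python
from mv import *
c=save('side','side14');i=c['pixels'][90:260,120:330];cv2.imwrite('pics/side14c.png',cv2.resize(i,None,fx=3.5,fy=3.5,interpolation=2)[:,:,::-1])
c=save('wrist','wrist14');cv2.imwrite('pics/w14.png',c['pixels'][:,:,::-1])
go(.6344,-.0268,.08,1.6458)
from sk import *
ske('side14',arm.read_state());ske('wrist14',arm.read_state())
```

```text
t 18.2 pos [ 0.6351 -0.0271  0.1215] yaw 1.6465 F [-0.48 -0.02 -1.86] w 0.169 q [ 0.05  0.36 -0.06  1.62  0.02  1.16  0.06]
shift [ 0.0003 -0.0006  0.0415] turn [-0.0011 -0.0001  0.0007]
side14 0.02 0.048 71 y -0.0045 z -0.0257 zmin -0.0313
side14 0.058 0.078 16 y -0.0033 z -0.0229 zmin -0.0261
side14 0.095 0.13 160 y -0.0097 z -0.0293 zmin -0.0359
side14 0.13 0.16 166 y -0.006 z -0.0269 zmin -0.0345
side14 0.18 0.2 25 y -0.0016 z -0.021 zmin -0.0248
side14 0.2 0.22 18 y -0.0013 z -0.0203 zmin -0.0241
max x 0.22021321056900717
wrist14 0.02 0.048 2442 y [-0.0084 -0.0007  0.0071] ymid -0.0008 top z [-0.0274 -0.026 ]
wrist14 0.058 0.078 844 y [-0.004  -0.0007  0.0026] ymid -0.0006 top z [-0.0224 -0.021 ]
wrist14 0.09 0.11 3710 y [-0.0154 -0.0007  0.0139] ymid -0.0005 top z [-0.0329 -0.0305]
max x 0.11724665457778756
```

View pics/side14c.png

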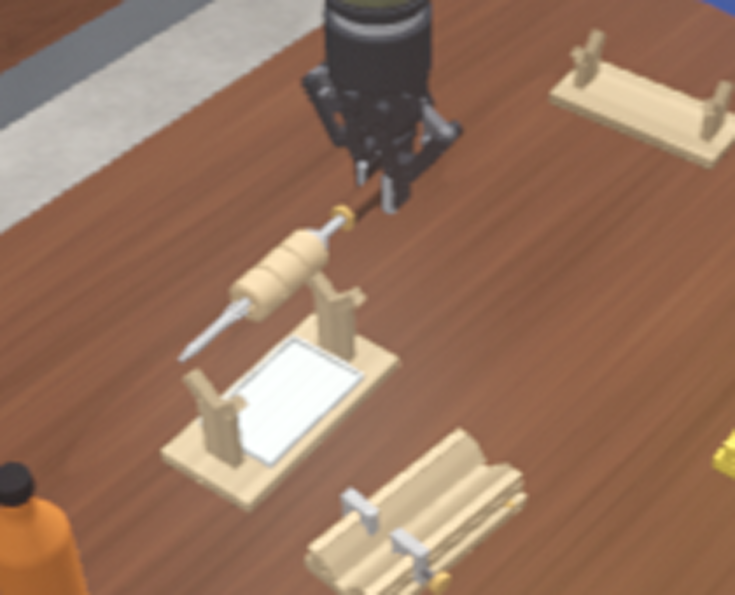

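View pics/w14.png

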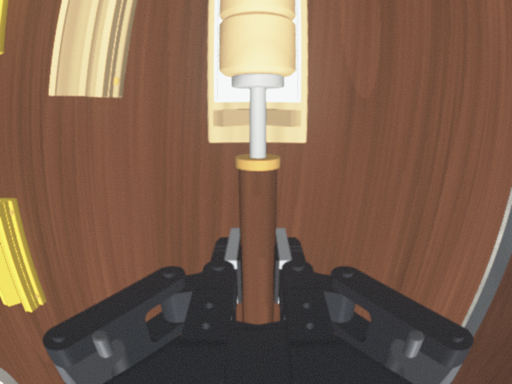

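Emit:
move_arm(
  commands=[
    [[0,-0.0006,0.01,-0.001,0,0.0007,0],[0,-0.0006,0.024,-0.001,0,0.0007,0],[0,-0.0006,0.038,-0.001,0,0.0007,0],[0,-0.0006,0.05,-0.001,0,0.0007,0],[0,-0.0006,0.055,-0.001,0,0.0007,0]],
  ],
)

```text
t: 18.7
position: [0.6329, -0.0271, 0.0638]
orientation: [-0.001, 0.68, 0.733, -0.001]
force: [-0.7, -0.5, -1.8]
gripper_width: 0.168
```

Run:
```python
from mv import *
c=save('wrist','wrist15');cv2.imwrite('pics/w15.png',c['pixels'][:,:,::-1])
go(.6344,-.0268,.056,1.6458)
```

```text
t 18.75 pos [ 0.633  -0.0271  0.0637] yaw 1.6458 F [-0.35 -0.57 -2.82] w 0.166 q [ 0.04  0.42 -0.05  1.67  0.03  1.06  0.06]
shift [0.0002 0.0015 0.0077] turn [-0.0039 -0.0005  0.    ]
```

View pics/w15.png

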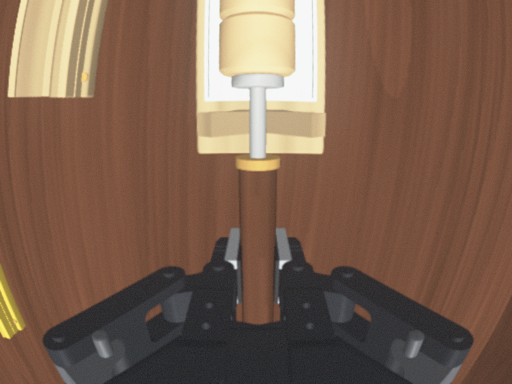

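Emit:
move_arm(
  commands=[
    [[0,0.0015,0.001,-0.004,0,0,0],[0,0.0015,0.002,-0.004,0,0,0],[0,0.0015,0.003,-0.004,0,0,0],[0,0.0015,0.004,-0.004,0,0,0],[0,0.0015,0.005,-0.004,0,0,0]],
  ],
)

```text
t: 19.25
position: [0.6347, -0.027, 0.0591]
orientation: [0.0, 0.68, 0.733, 0.0]
force: [1.6, 0.1, -1.8]
gripper_width: 0.17
```

Run:
```python
from mv import *
go(.6344,-.0268,.056,1.6458)
```

```text
t 19.25 pos [ 0.6347 -0.027   0.0591] yaw 1.6458 F [ 1.57  0.13 -1.82] w 0.17 q [ 0.04  0.42 -0.05  1.68  0.03  1.05  0.06]
shift [ 0.0002 -0.0003  0.0031] turn [ 0.0009 -0.0004 -0.    ]
```

Emit:
move_arm(
  commands=[
    [[0,0,0.0005,0,0,0,0],[0,0,0.001,0,0,0,0],[0,0,0.0015,0,0,0,0],[0,0,0.002,0,0,0,0],[0,0,0.002,0,0,0,0]],
  ],
)

```text
t: 19.75
position: [0.6347, -0.027, 0.0571]
orientation: [0.0, 0.68, 0.733, 0.0]
force: [-0.5, 0.7, -2.2]
gripper_width: 0.171
```

Emit:
move_arm(
  commands=[
    [[0,0,0.0003,0,0,0,0],[0,0,0.0006,0,0,0,0],[0,0,0.0008,0,0,0,0],[0,0,0.0008,0,0,0,0],[0,0,0.0008,0,0,0,0]],
  ],
)

```text
t: 20.25
position: [0.6348, -0.027, 0.0565]
orientation: [0.0, 0.68, 0.733, 0.001]
force: [-0.4, -0.8, -0.1]
gripper_width: 0.166
```

Run:
```python
from mv import *
go(.6344,-.0268,.056,1.6458)
```

```text
t 20.25 pos [ 0.6348 -0.027   0.0565] yaw 1.6457 F [-0.43 -0.83 -0.11] w 0.166 q [ 0.04  0.42 -0.05  1.68  0.03  1.04  0.06]
shift [ 0.0002 -0.0004  0.0005] turn [ 0.0012 -0.0004 -0.0001]
```

Emit:
move_arm(
  commands=[
    [[0,0,0.0003,0,0,0,0],[0,0,0.0006,0,0,0,0],[0,0,0.0008,0,0,0,0],[0,0,0.0008,0,0,0,0],[0,0,0.0008,0,0,0,0]],
  ],
)

```text
t: 20.75
position: [0.6349, -0.027, 0.056]
orientation: [0.0, 0.68, 0.733, 0.001]
force: [-1.5, -0.1, 3.6]
gripper_width: 0.168
```

Run:
```python
from mv import *
c=save('side','side16');i=c['pixels'][90:260,120:330];cv2.imwrite('pics/side16c.png',cv2.resize(i,None,fx=3.5,fy=3.5,interpolation=2)[:,:,::-1])
go(.6344,-.0268,.056,1.6458)
```

```text
t 20.8 pos [ 0.635 -0.027  0.056] yaw 1.6457 F [-1.91 -0.17  2.73] w 0.166 q [ 0.04  0.42 -0.05  1.68  0.03  1.04  0.06]
shift [ 0.0003 -0.0005 -0.    ] turn [ 0.0015 -0.0004 -0.0001]
```

View pics/side16c.png

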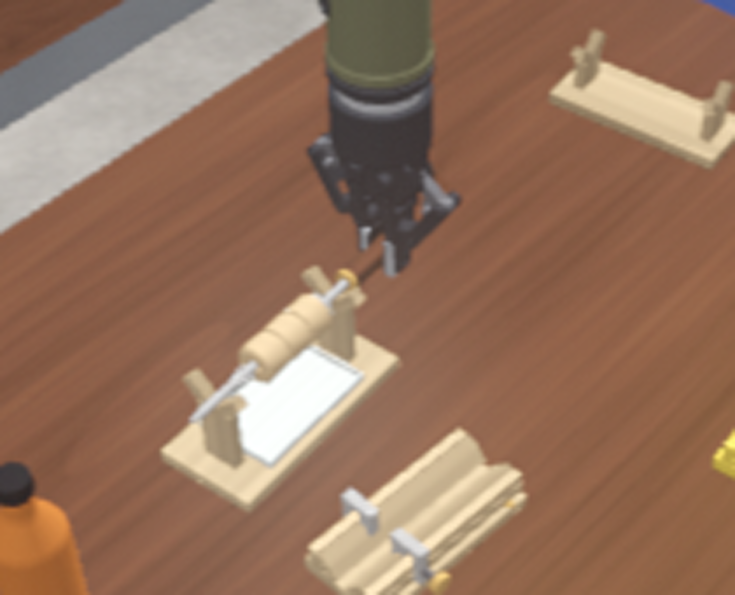

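Emit:
move_arm(
  commands=[
    [[0,0,-0.0002,0,0,0,0.12],[0,0,-0.0002,0,0,0,0.17],[0,0,-0.0002,0,0,0,0.22],[0,0,-0.0002,0,0,0,0.35],[0,0,-0.0002,0,0,0,0.5]],
  ],
  newtons=20,
)

```text
t: 21.3
position: [0.6349, -0.0269, 0.0559]
orientation: [0.0, 0.68, 0.733, 0.001]
force: [0.4, -0.4, -0.8]
gripper_width: 0.489
```

Emit:
move_arm(
  commands=[
    [[0,0,0,0,0,0,0.6],[0,0,0,0,0,0,0.7],[0,0,0,0,0,0,0.8],[0,0,0,0,0,0,0.8],[0,0,0,0,0,0,0.8]],
  ],
)

```text
t: 21.8
position: [0.6349, -0.0269, 0.0559]
orientation: [0.0, 0.68, 0.733, 0.001]
force: [-0.9, 0.3, 0.2]
gripper_width: 0.8
```

Run:
```python
from mv import *
c=save('wrist','wrist17');cv2.imwrite('pics/w17.png',c['pixels'][:,:,::-1])
go(.6344,-.0268,.15,1.6458)
```

```text
t 21.85 pos [ 0.6349 -0.027   0.0559] yaw 1.6456 F [-0.37  0.16 -0.07] w 0.8 q [ 0.04  0.42 -0.05  1.68  0.03  1.04  0.06]
shift [ 0.0002 -0.0004 -0.0941] turn [ 0.0013 -0.0005 -0.0002]
```

View pics/w17.png

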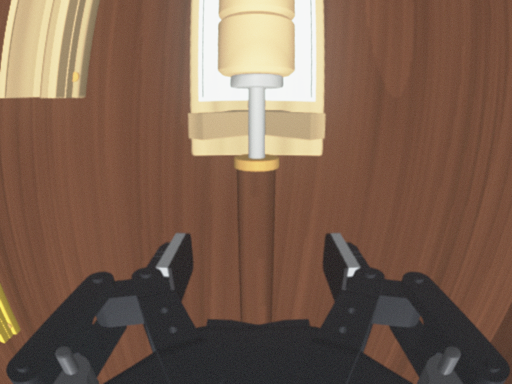

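Released and stable. Back off upward, then inspect.

Emit:
move_arm(
  commands=[
    [[0,0,-0.01,0,0,0,0.8],[0,0,-0.03,0,0,0,0.8],[0,0,-0.06,0,0,0,0.8],[0,0,-0.1,0,0,0,0.8],[-0.01,0,-0.14,0,0,0,0.8]],
  ],
)

```text
t: 22.35
position: [0.6352, -0.035, 0.1979]
orientation: [-0.0, 0.679, 0.734, 0.001]
force: [0.3, 0.2, 0.7]
gripper_width: 0.8
```

Emit:
move_arm(
  commands=[
    [[-0.01,0,-0.02,0,0,0,0.8],[-0.02,0,-0.03,0,0,0,0.8],[-0.02,0,-0.03,0,0,0,0.8],[-0.02,0,-0.03,0,0,0,0.8],[-0.02,0,-0.03,0,0,0,0.8]],
  ],
)

```text
t: 22.85
position: [0.6357, -0.0542, 0.2256]
orientation: [-0.002, 0.679, 0.734, 0.0]
force: [0.3, 0.9, -0.6]
gripper_width: 0.803
```

Run:
```python
from td import *
from mv import *
c=save('side','side18');i=c['pixels'][90:260,120:330];cv2.imwrite('pics/side18c.png',cv2.resize(i,None,fx=3.5,fy=3.5,interpolation=2)[:,:,::-1])
c=save('wrist','wrist18');cv2.imwrite('pics/w18.png',c['pixels'][:,:,::-1])
cc,W=cl('wrist18');p=W.reshape(-1,3)
ax=np.array([-.0749,.9972]);n=np.array([.9972,.0749]);o=np.array([.6244,.1028])
d=p[:,:2]-o;a=d@ax;b=d@n
m=(abs(b)<.02)&(a>-.2)&(a<.13)&(p[:,2]>.072)&(p[:,2]<.1)
for lo,hi,nm in((-.18,-.085,'handle'),(-.085,-.073,'neck'),(-.058,-.05,'neck2'),(-.04,.02,'beads'),(.05,.06,'sh'),(.075,.09,'shaft')):
    s=m&(a>lo)&(a<hi)
    if s.sum()>5: print(nm,s.sum(),'lat',np.percentile(b[s],[2,50,98]).round(4),'ztop',np.percentile(p[s,2],[50,95]).round(4))
k=m&(p[:,2]<.082)&(abs(b)<.006);print('a range',a[m&(abs(b)<.006)].min(),a[m&(abs(b)<.004)].max())
h=m&(p[:,2]>.086);print('beads a',np.percentile(a[h],[1,99]),'expected -.046..+.026')
go(.6344,-.0268,.15,1.6458)
```

```text
handle 1549 lat [-0.0088 -0.0008  0.007 ] ztop [0.0823 0.0836]
neck 154 lat [-0.0097 -0.0001  0.0084] ztop [0.0806 0.0841]
neck2 102 lat [-0.0098 -0.0002  0.0084] ztop [0.0787 0.0854]
beads 1887 lat [-0.0155 -0.0004  0.0151] ztop [0.0868 0.0896]
a range -0.18011296640277633 0.018408730380101084
beads a [-0.06967269  0.01806171] expected -.046..+.026
t 22.95 pos [ 0.636  -0.0542  0.226 ] yaw 1.6495 F [-0.1   0.58 -0.52] w 0.801 q [ 0.08  0.3  -0.04  1.49  0.01  1.36  0.11]
shift [0.0272 0.0007 0.0761] turn [-0.0016 -0.0026  0.0037]
```

View pics/side18c.png

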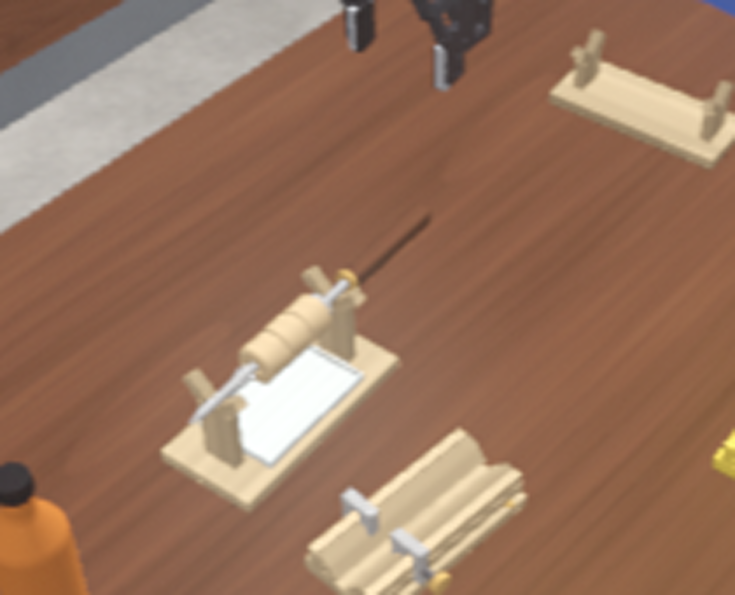

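View pics/w18.png

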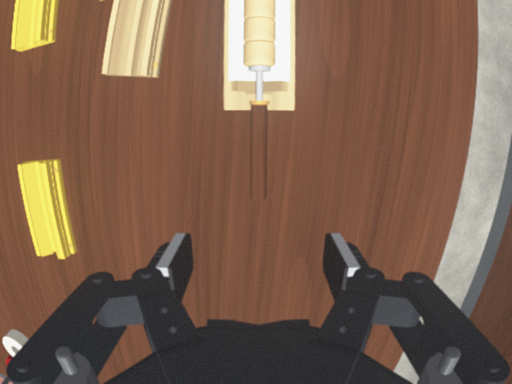

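Run:
```python
from h import *
c=save('scene','scene19')
for t in('scene0','scene19'):
    cc,W=cl(t);p=W.reshape(-1,3)
    for nm,b,z in(('glue',(.58,.68,.28,.4),.12),('jar',(.46,.56,.3,.4),.06),('foam',(.38,.47,.28,.4),.038)):
        m=(p[:,0]>b[0])&(p[:,0]<b[1])&(p[:,1]>b[2])&(p[:,1]<b[3])&(p[:,2]>z);print(t,nm,np.median(p[m],0).round(3))
print(arm.read_state()['joint_vel'].round(3)); print(arm.finish_job())
```

```text
scene0 glue [0.622 0.331 0.147]
scene0 jar [0.515 0.35  0.069]
scene0 foam [0.421 0.344 0.044]
scene19 glue [0.621 0.331 0.147]
scene19 jar [0.515 0.35  0.069]
scene19 foam [0.421 0.345 0.044]
[-0.001 -0.004  0.002 -0.008 -0.     0.     0.   ]
the job is handed in; nothing more can be done
None
```

I threaded the skewer through all three beads, lifted them out together, laid the skewer in both cradle notches, let go and handed the job in at about 23 s. `finish_job()` gives no verdict.

- **Threading:** The clips dragged with 4–5 N, and the drag dropped to about 0 once the last bead was past them. I then pressed the collar on the row at a steady 6 N or so. That is the wrist reading, because the force at the stop itself is not reported.
- **Cradle:** The final wrist picture put the skewer within about 1 mm along and 0.5 mm across of the seated position, with its axis about 75 mm high. The side picture showed the skewer in both notches and all three beads together against the collar.
- **Bystanders:** Before-and-after measurements of the glue bottle, paint jar and foam block agree within 1 mm.
- **Limits and disagreements:**
  - My last numeric check of the bead row's extent gave no usable result, because the wrist view cut off the far beads and neighbouring parts got into the selection. I relied on the pictures instead.
  - The collar-based estimate of the stop face was about 2–4 mm farther than the camera's. I put this down to a small offset of the grip along the handle, within the placing tolerance.

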